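# Slide the ruling plate out of its block and lay it on its rest

## Robot

A 6-joint arm with a two-finger parallel gripper is mounted at the origin on a cart in front of the work surface, level with it; the furniture and walls round the work are solid. World frame = base frame: x ahead of the robot, y to its left, z up, the work surface at z = 0. Lengths are in m, angles in rad, forces in N, time in s.
With the tool pointing down it reaches from about 0.3 to 0.875 m from the base axis. Payload 6.4 kg.
Tool frame: the origin (TCP) lies midway between the tips of the shut fingers; the grasp point (between the pads) lies 19 mm behind it; z points along the fingers, y is the direction in which the jaws open and shut (so a half turn about z gives the same grasp; the last joint's range is limited). The gripper opens to 85 mm and grips with 20 to 120 N. Pads are 22 mm wide; open, the fingers measure 114 mm over their backs; the gripper's body (76 mm by 85 mm) begins 54 mm behind the grasp point. The pads swing forward as they close: fully open they stand 13 mm farther back than shut.
Start: joints at [0.969, 0.181, 1.607, -0, 1.354, -0.206], TCP at [0.222, 0.531, 0.231] pointing down, gripper open.
Joint ranges: [-2.99, 2.99], [-0.89, 2.07], [0.3, 2.58], [-1.14, 4.28], [0, 2.63], [-3.12, 3.12]. Speed limits (rad/s): [2.57, 2.57, 3.01, 3.14, 3.14, 3.14].

## Interface

Orientations are given as a unit quaternion [w, x, y, z].
In Python, from bench import get_obs, camera, hand_in gives the robot as it stands.
- The arm moves only by the tool drive_tool, never from a script. Its argument "deltas" is a list of rows, each a list of 2 entries, a list of its own where there are three numbers: the shift along the world's x, y, z in m, then the turn about the world's z in rad. A call has 1 to 10 rows; each row shifts and turns the pose as measured when the row begins; what a row does not reach is not made up. A row lasts 1/10 s, in which the tool goes at most 50 mm and 8.59 degrees, less where a joint would pass 70% of its speed; a pose out of reach is approached as far as the arm can. A call is refused whole if a number of a shift passes 0.05 or a number of a turn 0.15, either way. A call with a gripper value outside its range is refused whole. "gripper" is the opening, from 0 (shut) to 1 (fully open), set as the call begins (left out, the last holds). The fingers move at their own pace and stop on an object; the grip force is fixed at half the most. Time passes only in rows, so rows that do not move let the fingers close. It gives the time, the measured TCP pose, the force and the opening at its end, in the units of the state.
- get_obs(): the state, without advancing time (a new reading comes with each control period).
- camera(name): name is "scene" or "side" or "wrist"; returns a dict with "frame" (420x560x3 uint8, red, green, blue), "fx", "fy", "cx", "cy" (pixels), "eye" and "attitude" of the camera in the world. Camera axes: x right, y down, z forward; pixel columns grow to the right and rows downward; lengths in m; the calibration is good to about 2 mm. A picture is of the moment at which its call begins. There is no depth.
- hand_in(): hands the job in, once; it reports no verdict.
The state is a dict: "time_s": time; "q": joint angles; "dq": joint speeds; "joint_efforts": joint torques, N m; "eef_pos": TCP position; "eef_rot": TCP orientation; "wrist_force": force on the tool from outside, world axes, zero at the start; "torque": the same for the moment, N m; "opening": opening from 0.0 (shut) to 1.0 (fully open).
Only numpy, scipy, OpenCV 4.12 (cv2) and the standard library are available. Lean on these libraries where they do the work, as an engineer would, in place of code of your own. Each camera call takes 0.05 s, during which the arm holds its last target.

## Task

Get the metal ruling plate ready for class: with a fingertip pressed lightly on top of it, slide it along its storage block until about a third of its length sticks out over the block's open end, then take it by its two long edges where it overhangs, lift it off and lay it gently and centred across the two bars of the dark wooden rest, lengthwise across the bars, and let go. Press only lightly on the plate, the block and the rest, do not let the plate fall, and leave the stone seal, the red tin and the porcelain brush rest where they are.

Things in the scene. Friction and masses are not known exactly. Their poses are not given: they have to be found in the camera images.
- plate: Ruling plate: flat aluminium rectangle 150 (x) x 56 (y) x 4 mm thick, about 90 g, with black scale ticks along one long edge and four blue windows. Origin: centre of its underside; x along its length, z up. It lies in the block's trough, its top flush with the side rims, so its edges cannot be gripped there; a fingertip pressing with 4 to 8 N drags it along, more than 10 N bends it.
- plate_front (a point): Middle of the plate's short edge at the block's open end, at the underside (75 mm along -x of the plate from its origin).
- block: Fixed wooden storage block, 176 (x) x 80 (y) mm, on screw feet set to another height each time. Origin under its centre, z up, -x to the open end. 48 mm above the origin is the green floor of a trough 60 mm wide, open at the -x end (it gives 0.05 mm per N). Side rims 10 mm wide stand 4 mm over this floor, a dark end stop at +x 9 mm. The plate starts 2 to 14 mm back from the open end, with 2 mm play each side.
- block_mouth (a point): Middle of the trough floor's edge at the open end (88 mm along -x from the block's origin, 48 mm above it); axes as the block's: the plate slides out along -x. The floor here is 39 to 51 mm above the table, with free space in front of the open end down to a 3 mm cork mat (10 mm in front) and the table.
- rest: Fixed dark wooden rest on the table: two grey-topped bars along its y, each 12 mm wide, 92 mm long, at x = -20 and +20 mm, tops 36 mm above the table; 52 mm long in x over all. Origin: under its centre, on the table. The plate, lying right, has its length along the rest's x (either way round) and stands out about 49 mm past each bar, with free space under those ends down to the table.
- rest_top (a point): Centre of the rest at the height of the bars' tops (36 mm over the table): the plate's origin belongs here.
- seal: Bystander: upright grey-green stone seal, 24 x 24 x 55 mm, loose, to the left of the left one of the two working places (the block stands at one, the dark rest at the other). Origin: centre of its underside.
- paste_tin: Bystander: round red tin, 69 x 64 x 22 mm, loose, beyond the right working place. Origin: centre of its underside.
- mountain_rest: Bystander: white porcelain brush rest with three peaks, 20 x 64 x 19 mm, loose, beyond the left working place. Origin: centre of its underside.

How it is judged:
On the way, in this order (a step that is already met when the one before it is completed fails the run):
1. the plate, still lying on the block, has been slid out so that it overhangs the open end by 35 to 70 mm (x of plate_front in the frame of block_mouth between -0.07 and -0.035 m and z of plate in the frame of block_mouth between -0.004 and 0.004 m and angle between plate's own z axis and vertical below 0.06 rad), for 0.2 s.
2. the plate has been lifted clear of the block, at least 20 mm over the trough floor (z of plate in the frame of block_mouth above 0.02 m), for 0.1 s.
At the end, for the whole second after the job is handed in: The plate lies still and flat (within 0.05 rad, 3 mm in height) on both bars of the rest, its centre within 15 mm of the rest's centre, its length within 0.15 rad of square across the bars, and it has been let go (horizontal distance between plate and rest_top below 0.015 m and angle between the x axis of plate and the x axis of rest, either way round below 0.15 rad and z of plate in the frame of rest_top between -0.003 and 0.003 m and angle between plate's own z axis and vertical below 0.05 rad and linear speed of plate below 0.01 m/s); the robot touches nothing.
It fails at once if the plate is pressed against the block with more than 10 N (contact force between plate and block above 10 N).
It fails at once if the plate is pressed or dropped on the rest with more than 15 N (contact force between plate and rest above 15 N).
It fails at once if the robot presses on the block or the rest with more than 15 N (contact force between any of the fingers, the arm and block above 15 N or contact force between any of the fingers, the arm and rest above 15 N).
It fails at once if the plate falls down (below 20 mm over the table) (height (world z) of plate below 0.02 m).
It fails at once if a bystander is moved by more than 20 mm (distance of any of seal, paste_tin, mountain_rest from where it was at the start of the episode above 0.02 m).
It also fails if it takes over 59 s, if anything falls off the work surface, if the arm or the gripper's body presses on something with over 40 N, if the wrist force passes 120 N, or if a joint passes its speed limit or range.

## Working session

There is one attempt and no reset: what is moved stays moved. The work goes in short steps, Python scripts to look and compute and a tool call to move; the robot and the scene stay as the last step left them, time stands still between calls to the robot, and variables do not carry over. Pictures are saved under pics/ and viewed, and the job is handed in when it is done.

Besides the shell and the picture viewer there is one more tool, called after "Request:" by a JSON object that holds its "op" and its "data", one argument or row to a line. drive_tool: Moves the arm, as the interface text tells. Its arguments: {"type":"object","properties":{"deltas":{"type":"array","items":{"type":"array"}},"gripper":{"type":"number"}},"required":["deltas"]}

```bash
mkdir -p pics; python3 - <<'E'
from bench import get_obs,camera
import cv2,pickle
print(get_obs())
for n in ["scene","side","wrist"]:
    c=camera(n); cv2.imwrite(f"pics/{n}0.png",c["frame"][:,:,::-1]); pickle.dump(c,open(f"pics/{n}0.pkl","wb"))
    print(n,{k:v for k,v in c.items() if k!="frame"})
E
```

```text
{'time_s': 0.0, 'q': array([ 9.68711450e-01,  1.81565227e-01,  1.60798692e+00, -1.09864670e-05,
        1.35381058e+00, -2.06287711e-01]), 'dq': array([ 0.00017191, -0.00032185, -0.00016643, -0.00273364,  0.00019855,
        0.00092705]), 'joint_efforts': array([ 2.98354171e-03, -4.44870651e+01, -3.51348281e+01,  1.03977693e-04,
        9.03252047e-03,  3.93091545e-05]), 'eef_pos': array([0.2213512 , 0.53009321, 0.23038075]), 'eef_rot': array([-3.43129109e-04,  1.96608124e-01,  9.80481750e-01, -8.15835064e-04]), 'wrist_force': array([-0.47075309,  0.20220404,  0.87612089]), 'torque': array([ 0.01233586, -0.00845717, -0.00452174]), 'opening': 0.9999436571164132}
scene {'fx': 496.3998601623043, 'fy': 496.3998601623043, 'cx': 274.7035564843592, 'cy': 207.78198393904793, 'eye': array([-0.22256222, -0.65695181,  0.88534513]), 'attitude': array([-0.40011384,  0.81430174, -0.37741894,  0.1854091 ])}
side {'fx': 527.8709064082307, 'fy': 527.8709064082307, 'cx': 277.76829023636, 'cy': 212.95551471942096, 'eye': array([0.08033244, 1.24341494, 1.2353949 ]), 'attitude': array([ 0.07502136, -0.18460477,  0.89102961, -0.40787143])}
wrist {'fx': 358.95751668212176, 'fy': 358.95751668212176, 'cx': 278.03598754680024, 'cy': 211.5252214089697, 'eye': array([0.15455452, 0.55879621, 0.37251573]), 'attitude': array([0.11978586, 0.82358268, 0.54882956, 0.07841576])}
```

View pics/scene0.png

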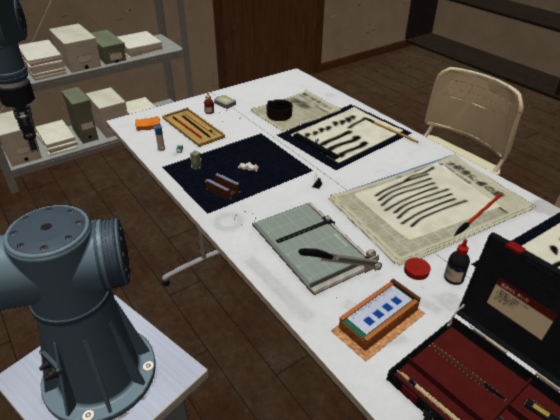

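View pics/side0.png

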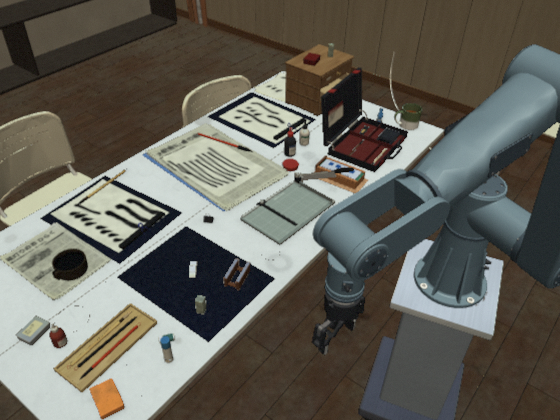

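View pics/wrist0.png

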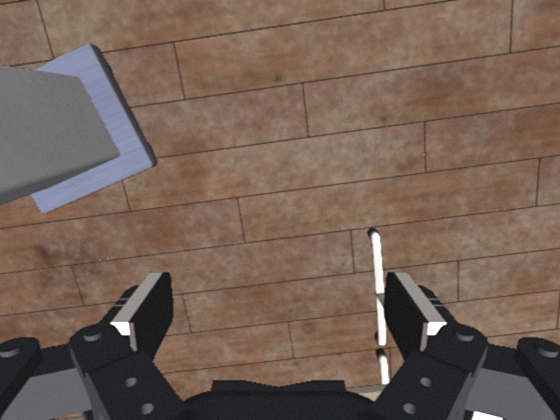

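Scene view: the block with the plate is at about (380,315), with the green floor showing at its left end near (348,328). The rest is at about (222,186), the seal at (196,160), the brush rest at (248,167) and the tin at (417,268).

```bash
cat > h.py <<'E'
import numpy as np,cv2,pickle
from scipy.spatial.transform import Rotation as R
def rot(c): a=c["attitude"]; return R.from_quat([a[1],a[2],a[3],a[0]]).as_matrix()
def onz(c,px,z):
    px=np.atleast_2d(px).astype(float)
    d=np.c_[(px[:,0]-c["cx"])/c["fx"],(px[:,1]-c["cy"])/c["fy"],np.ones(len(px))]@rot(c).T
    return c["eye"]+d*((z-c["eye"][2])/d[:,2])[:,None]
def proj(c,P):
    p=(np.atleast_2d(P)-c["eye"])@rot(c); return np.c_[p[:,0]/p[:,2]*c["fx"]+c["cx"],p[:,1]/p[:,2]*c["fy"]+c["cy"]]
def crop(c,x0,y0,x1,y1,s,fn):
    cv2.imwrite(fn,cv2.resize(c["frame"][y0:y1,x0:x1,::-1],None,fx=s,fy=s,interpolation=cv2.INTER_CUBIC))
def snap(n,tag):
    from bench import camera
    c=camera(n); pickle.dump(c,open(f"pics/{n}{tag}.pkl","wb")); cv2.imwrite(f"pics/{n}{tag}.png",c["frame"][:,:,::-1]); return c
def load(n): return pickle.load(open(f"pics/{n}.pkl","rb"))
E
python3 - <<'E'
from h import *
c=load("scene0"); s=load("side0")
crop(c,325,265,435,360,7,"pics/a1.png")
crop(c,180,140,280,210,8,"pics/a2.png")
print(rot(load("wrist0")))
for px,z in [((380,310),.05),((348,328),.045),((412,300),.05),((222,186),.036),((196,167),0),((417,270),.02)]: print(px,onz(c,px,z).round(3))
E
```

```text
[[ 0.38527417  0.88522684  0.26064777]
 [ 0.92279924 -0.36887493 -0.11123334]
 [-0.00232031  0.28338089 -0.95900463]]
(380, 310) [[ 0.474 -0.367  0.05 ]]
(348, 328) [[ 0.391 -0.339  0.045]]
(412, 300) [[ 0.544 -0.407  0.05 ]]
(222, 186) [[0.597 0.242 0.036]]
(196, 167) [[0.653 0.421 0.   ]]
(417, 270) [[ 0.668 -0.36   0.02 ]]
```

View pics/a1.png

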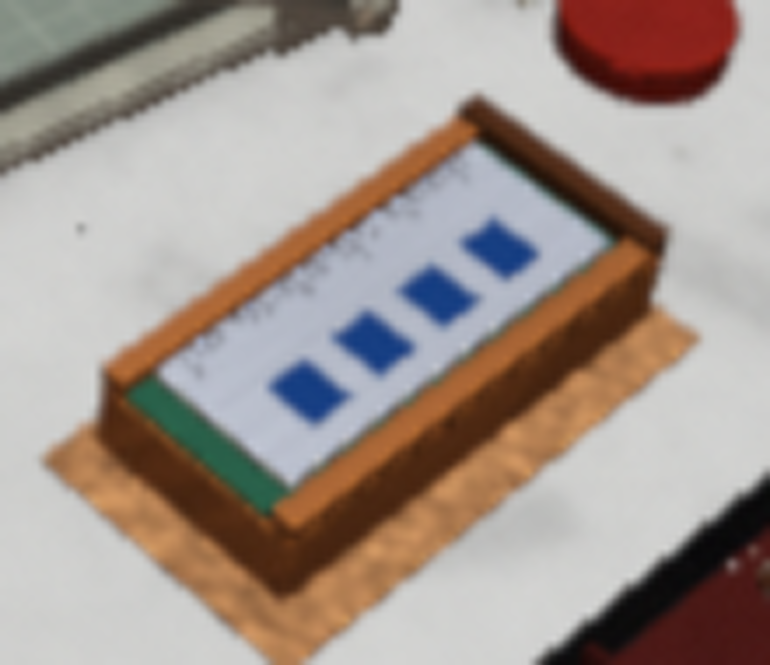

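View pics/a2.png

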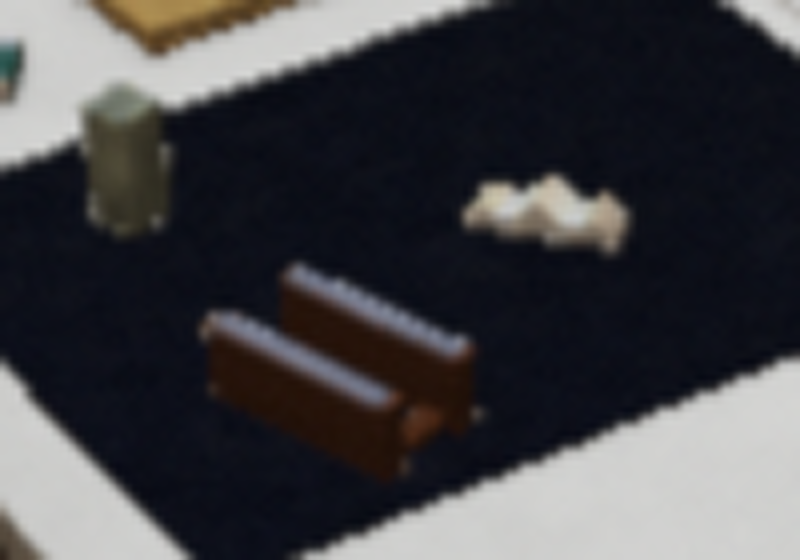

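```bash
python3 - <<'E'
from h import *
c=load("scene0"); s=load("side0")
crop(s,300,140,380,200,10,"pics/b1.png")
crop(s,170,240,270,330,8,"pics/b2.png")
q=np.array([(290,525),(105,372),(470,118),(660,250)])/7+[325,265]
P={}
for z in (.043,.049,.055):
    p=onz(c,q,z); print(z,p.round(4)[:,:2].tolist(), np.linalg.norm(p[0]-p[1]),np.linalg.norm(p[1]-p[2]),np.linalg.norm(p[0]-p[3]), np.arctan2(*(p[2]-p[1])[1::-1]),np.arctan2(*(p[3]-p[0])[1::-1]))
# rest bar tops: ends
b=np.array([(225,318),(395,398),(292,272),(460,345)])/8+[180,140]
p=onz(c,b,.036); print(p.round(4)); print(p.mean(0), np.arctan2(*(p[1]-p[0])[1::-1]),np.arctan2(*(p[3]-p[2])[1::-1]))
E
```

```text
0.043 [[0.3915, -0.3849], [0.4039, -0.3107], [0.5714, -0.3425], [0.5595, -0.4179]] 0.07515927074884189 0.17049235824650547 0.17117282472017167 -0.18743383635603222 -0.1940984196723757
0.049 [[0.3872, -0.3868], [0.3994, -0.3132], [0.5657, -0.3447], [0.5539, -0.4196]] 0.07462391343862779 0.16927794611326485 0.16995356564393385 -0.1874338363560325 -0.19409841967237584
0.055 [[0.3828, -0.3887], [0.395, -0.3157], [0.5601, -0.347], [0.5484, -0.4213]] 0.07408855612841365 0.16806353398002444 0.1687343065676961 -0.18743383635603186 -0.19409841967237587
[[0.5927 0.2973 0.036 ]
 [0.597  0.2119 0.036 ]
 [0.631  0.3004 0.036 ]
 [0.6371 0.2173 0.036 ]]
[0.61444464 0.25671287 0.036     ] -1.5201566541353102 -1.4968048291071359
```

View pics/b1.png

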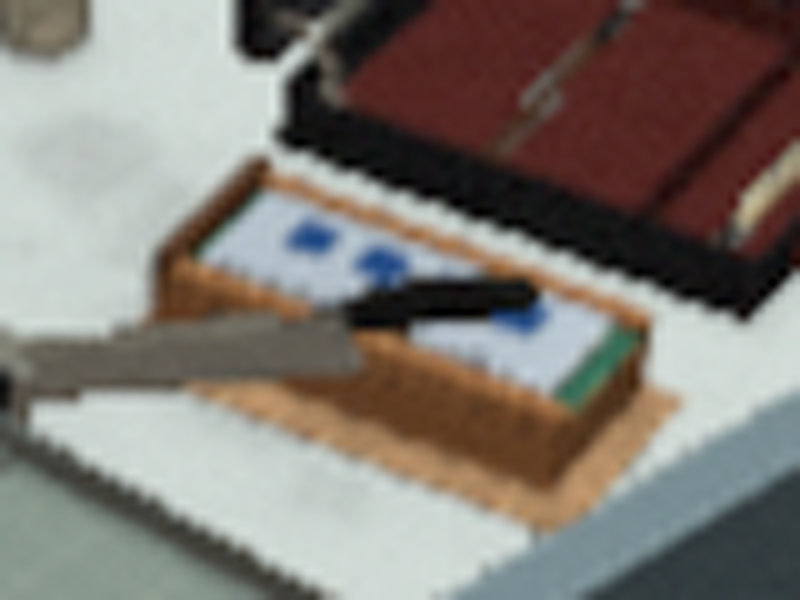

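View pics/b2.png

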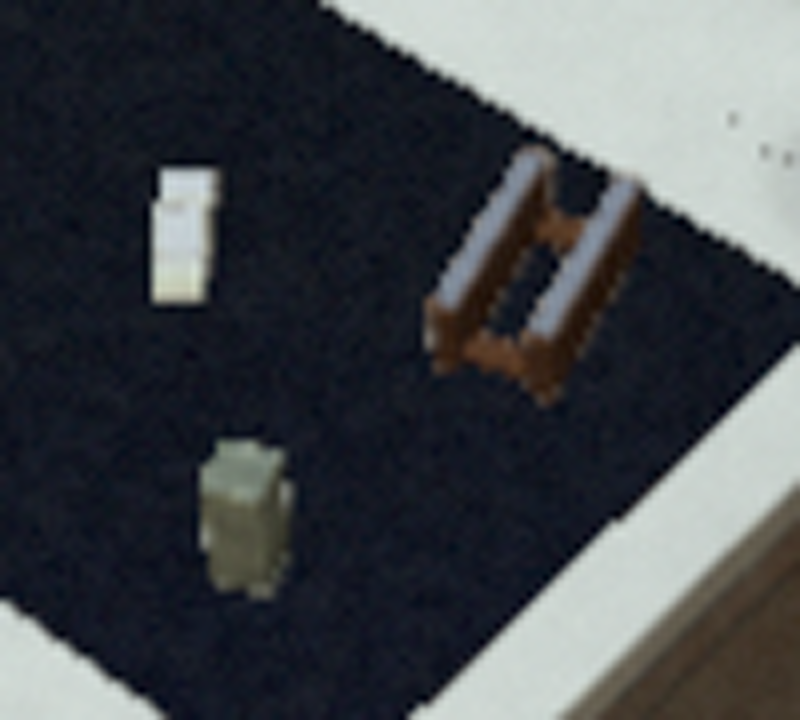

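```bash
python3 - <<'E'
from h import *
c=load("scene0"); s=load("side0")
crop(c,240,195,400,300,5,"pics/c1.png")
def ray(c,px):
    d=rot(c)@[(px[0]-c["cx"])/c["fx"],(px[1]-c["cy"])/c["fy"],1]; return c["eye"],d/np.linalg.norm(d)
def tri(a,b):
    (o1,d1),(o2,d2)=ray(c,a),ray(s,b); A=np.c_[d1,-d2]; t=np.linalg.lstsq(A,o2-o1,rcond=None)[0]
    p,q=o1+t[0]*d1,o2+t[1]*d2; return ((p+q)/2).round(4),np.linalg.norm(p-q).round(4)
print("blk tip",tri((301,251),(353,169)))
O=np.array([325,265]); o=np.array([300,140])
print("green L (rim +y) inner",tri(O+np.array((128,398))/7,o+np.array((570,405))/10))
print("rim +y front outer", tri(O+np.array((105,372))/7,o+np.array((568,410))/10))
for name,a,b in [("stop +y",(472,97),(160,258)),("stop -y",(665,235),(262,158))]: print(name,tri(O+np.array(a)/7,o+np.array(b)/10))
print("rim -y front", tri(O+np.array((285,522))/7,o+np.array((648,322))/10))
O2=np.array([180,140]);o2=np.array([170,240])
for a,b in [((225,318),(530,335)),((395,398),(635,180)),((292,272),(437,300)),((460,345),(545,150))]:
    print("rest",tri(O2+np.array(a)/8,o2+np.array(b)/8),onz(s,o2+np.array(b)/8,.036).round(4))
E
```

```text
blk tip (array([ 0.3973, -0.2017,  0.1763]), np.float64(0.0052))
green L (rim +y) inner (array([ 0.4009, -0.3209,  0.0407]), np.float64(0.0014))
rim +y front outer (array([ 0.4001, -0.3118,  0.0456]), np.float64(0.0029))
stop +y (array([ 0.5721, -0.3397,  0.0472]), np.float64(0.0064))
stop -y (array([ 0.5575, -0.4175,  0.0483]), np.float64(0.0059))
rim -y front (array([ 0.3896, -0.3827,  0.042 ]), np.float64(0.0043))
rest (array([0.5948, 0.302 , 0.0313]), np.float64(0.0037)) [[0.5908 0.3068 0.036 ]]
rest (array([0.5943, 0.2134, 0.0333]), np.float64(0.008)) [[0.589  0.2184 0.036 ]]
rest (array([0.6326, 0.3029, 0.0335]), np.float64(0.0012)) [[0.6308 0.3053 0.036 ]]
rest (array([0.6319, 0.2157, 0.0363]), np.float64(0.0072)) [[0.6283 0.2181 0.036 ]]
```

View pics/c1.png

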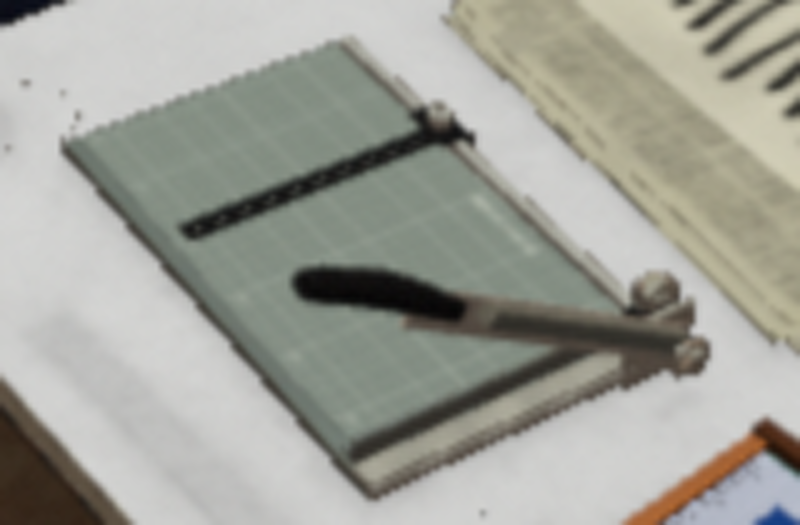

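Scene crop: the cutter's lever stands raised. Its tip is near (0.40,-0.20,0.18), so I'll carry the plate high past it. Next I look at the rest with the wrist camera on the way to the block.

Request:
{"op": "drive_tool", "data": {
  "deltas": [
    [[0.036,-0.027,0.006],0.021],
    [[0.036,-0.027,0.006],0.021],
    [[0.036,-0.027,0.006],0.021],
    [[0.036,-0.027,0.006],0.021],
    [[0.036,-0.027,0.006],0.021],
    [[0.036,-0.027,0.006],0.021],
    [[0.036,-0.027,0.006],0.021],
    [[0.036,-0.027,0.006],0.021],
    [[0.036,-0.027,0.006],0.021],
    [[0.036,-0.027,0.006],0.021]
  ]
}}

```text
time_s: 1.15
eef_pos: [0.5855, 0.2506, 0.2886]
eef_rot: [-0.003, 0.083, 0.997, -0.003]
wrist_force: [0.6, 0.2, -0.0]
opening: 1.002
```

```bash
python3 - <<'E'
from h import *
from bench import get_obs
o=get_obs(); print(o["time_s"],o["eef_pos"],o["eef_rot"],o["q"].round(2),o["wrist_force"])
snap("wrist",1)
E
```

```text
1.15 [0.58548058 0.25058795 0.28861447] [-0.00338477  0.08270115  0.99656547 -0.00251434] [ 0.22  0.28  1.37 -0.    1.5  -1.19] [ 0.59165352  0.24453024 -0.03855002]
```

View pics/wrist1.png

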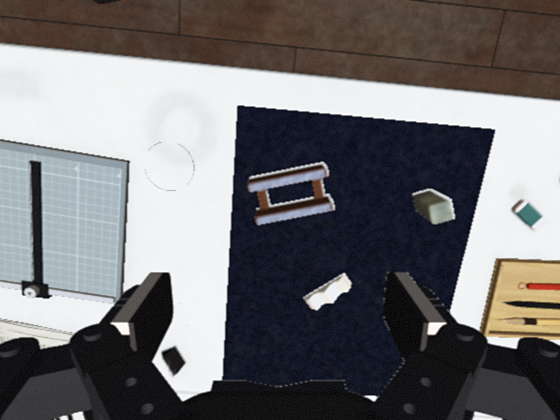

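Wrist view: the rest's grey bars lie at about (288,178) and (295,212), the seal at (433,205) and the brush rest at (328,291). I'll segment the bars.

```bash
python3 - <<'E'
from h import *
c=load("wrist1"); f=c["frame"].astype(int)
crop(c,230,150,350,235,6,"pics/d1.png")
m=((f.min(2)>90)&(f[:,:,2]>=f[:,:,0]-5)).astype(np.uint8); m[:150]=0;m[235:]=0;m[:,:242]=0;m[:,345:]=0
for ct in cv2.findContours(m,0,2)[0]:
    if cv2.contourArea(ct)>80:
        p=onz(c,ct[:,0,:],.036)[:,:2]; r=cv2.minAreaRect(p.astype(np.float32)*1000); print(r,cv2.minAreaRect(ct))
E
```

```text
((632.4397583007812, 259.15264892578125), (9.573468208312988, 86.64730834960938), 2.399501085281372) ((293.42303466796875, 213.61538696289062), (8.04076099395752, 75.50471496582031), 78.69007110595703)
((599.2941284179688, 260.1800842285156), (40.40620803833008, 90.78082275390625), 2.2569687366485596) ((289.75, 185.25), (35.3009033203125, 81.38819122314453), 78.69007110595703)
```

View pics/d1.png

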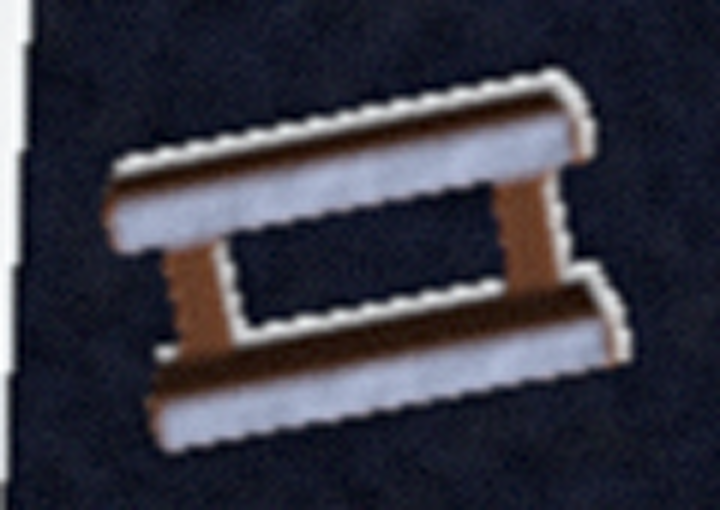

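```bash
python3 - <<'E'
from h import *
c=load("wrist1"); f=c["frame"].astype(int)
m=((f.min(2)>90)&(f[:,:,2]>=f[:,:,0]+12)).astype(np.uint8); m[:150]=0;m[235:]=0;m[:,:242]=0;m[:,345:]=0
for ct in cv2.findContours(m,0,2)[0]:
    if cv2.contourArea(ct)>80:
        p=onz(c,ct[:,0,:],.036)[:,:2]; r=cv2.minAreaRect(p.astype(np.float32)*1000); print(r)
q=np.array([(108,198),(570,110),(580,160),(122,254),(152,402),(603,315),(610,365),(168,453)])/6+[230,150]
p=onz(c,q,.036);print(p.round(4),p.mean(0))
E
```

```text
((632.8054809570312, 259.4762268066406), (8.464387893676758, 84.458740234375), 2.407758951187134)
((593.0098876953125, 257.80926513671875), (8.791763305664062, 84.8526840209961), 2.308567762374878)
[[0.5888 0.2148 0.036 ]
 [0.5865 0.302  0.036 ]
 [0.5961 0.3026 0.036 ]
 [0.5998 0.2154 0.036 ]
 [0.6293 0.2157 0.036 ]
 [0.6263 0.3031 0.036 ]
 [0.6363 0.3032 0.036 ]
 [0.6399 0.2168 0.036 ]] [0.61286623 0.25919303 0.036     ]
```

Request:
{"op": "drive_tool", "data": {
  "deltas": [
    [[-0.012,-0.05,0.01],-0.02],
    [[-0.016,-0.05,0.0],-0.02],
    [[-0.016,-0.05,0.0],-0.02],
    [[-0.016,-0.05,0.0],-0.02],
    [[-0.016,-0.05,0.0],0],
    [[-0.016,-0.05,0.0],0],
    [[-0.016,-0.05,0.0],0],
    [[-0.016,-0.05,0.0],0],
    [[-0.016,-0.05,0.0],0],
    [[-0.016,-0.05,0.0],0]
  ]
}}

```text
time_s: 2.2
eef_pos: [0.4398, -0.2262, 0.2939]
eef_rot: [-0.002, 0.124, 0.992, -0.003]
wrist_force: [1.2, -0.8, -0.1]
opening: 0.994
```

Request:
{"op": "drive_tool", "data": {
  "deltas": [
    [[0.002,-0.045,-0.01],0.02],
    [[0.002,-0.045,-0.01],0.02],
    [[0.002,-0.04,-0.01],0.02],
    [[0,0,0],0]
  ],
  "gripper": 0
}}

```text
time_s: 2.6
eef_pos: [0.4418, -0.3659, 0.2623]
eef_rot: [-0.002, 0.097, 0.995, -0.004]
wrist_force: [0.4, 0.2, -0.1]
opening: 0.333
```

```bash
python3 - <<'E'
from h import *
from bench import get_obs
c=snap("wrist",2)
o=get_obs(); print(o["time_s"],o["eef_pos"],o["eef_rot"],o["q"].round(2),o["wrist_force"],o["opening"])
E
```

```text
2.65 [ 0.44214099 -0.36395593  0.26292785] [-0.00204781  0.09712916  0.99526239 -0.0038097 ] [-0.89  0.15  1.58 -0.01  1.41 -2.27] [-0.11120609  0.28074057 -1.49885329] 0.23736344413302154
```

View pics/wrist2.png

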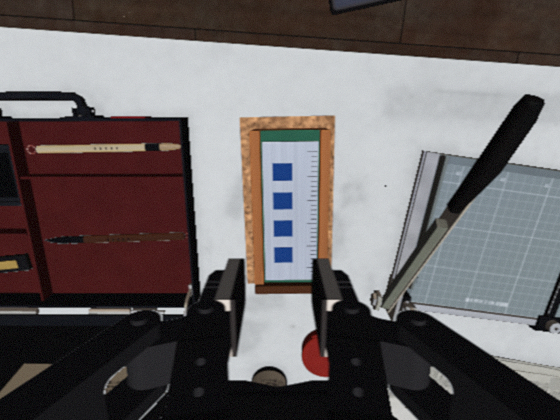

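Wrist view: block centred at about (288,205), green strip at (290,136), plate spanning rows 142–283. The tin is at (318,353).

```bash
python3 - <<'E'
from h import *
c=load("wrist2")
crop(c,235,110,345,215,7,"pics/e1.png");crop(c,235,205,345,300,7,"pics/e2.png")
f=c["frame"].astype(int)
print(f[160,262:324].tolist()[::1])
print(f[128:150,270].tolist()); print(f[274:296,300].tolist())
E
```

```text
[[133, 149, 158], [181, 188, 206], [185, 192, 209], [181, 187, 204], [181, 189, 205], [181, 190, 207], [184, 190, 208], [186, 195, 211], [182, 190, 207], [182, 188, 204], [179, 188, 203], [183, 191, 205], [182, 191, 205], [182, 191, 206], [184, 191, 207], [185, 192, 209], [189, 196, 212], [186, 197, 211], [186, 193, 209], [179, 188, 202], [182, 189, 206], [180, 188, 203], [183, 191, 206], [182, 192, 205], [179, 186, 204], [184, 193, 209], [185, 193, 210], [184, 191, 208], [187, 193, 211], [184, 193, 207], [185, 195, 209], [182, 190, 206], [178, 184, 201], [177, 184, 200], [176, 185, 201], [178, 188, 203], [183, 190, 205], [184, 193, 209], [183, 191, 207], [181, 187, 204], [183, 191, 208], [182, 189, 206], [181, 189, 206], [179, 189, 203], [179, 185, 200], [182, 190, 206], [183, 192, 206], [182, 189, 206], [177, 185, 202], [176, 186, 201], [171, 177, 193], [173, 183, 197], [174, 182, 197], [175, 183, 197], [176, 183, 198], [162, 175, 186], [121, 140, 140], [74, 80, 64], [125, 74, 42], [170, 106, 63], [171, 109, 68], [167, 106, 64]]
[[129, 90, 64], [73, 47, 25], [56, 69, 52], [48, 94, 74], [42, 98, 77], [50, 98, 80], [45, 96, 77], [47, 99, 80], [48, 98, 78], [45, 97, 75], [46, 95, 77], [45, 95, 79], [34, 82, 63], [94, 118, 113], [191, 195, 207], [196, 201, 217], [188, 194, 212], [181, 189, 206], [182, 192, 209], [184, 190, 205], [182, 192, 209], [184, 192, 207]]
[[180, 187, 203], [179, 185, 201], [181, 188, 205], [181, 188, 203], [183, 190, 206], [146, 163, 166], [75, 113, 102], [44, 93, 74], [27, 43, 32], [27, 15, 10], [33, 17, 12], [41, 25, 14], [73, 40, 26], [80, 47, 31], [76, 44, 30], [77, 46, 31], [80, 48, 35], [70, 40, 23], [83, 52, 36], [128, 113, 107], [193, 193, 196], [204, 208, 211]]
```

View pics/e1.png

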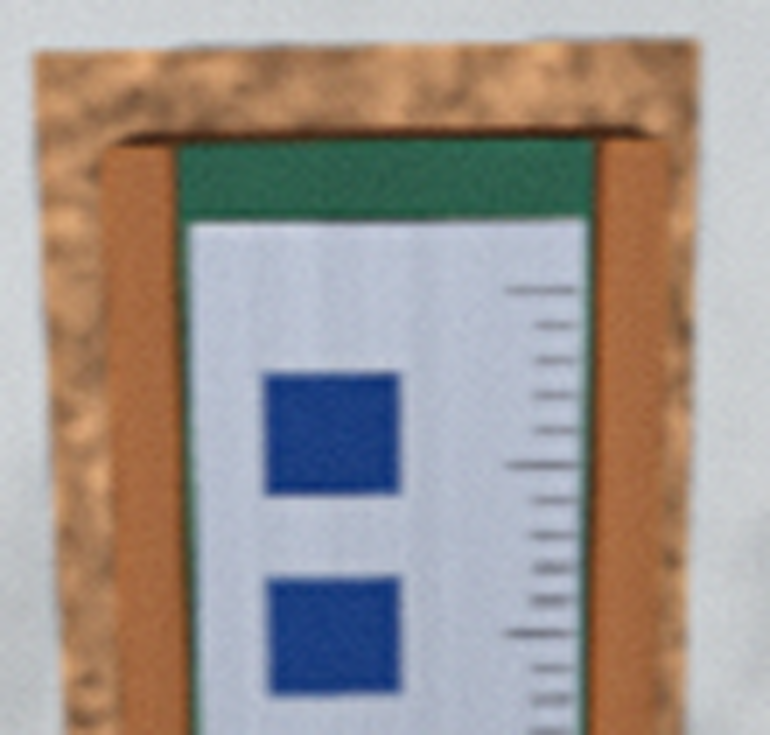

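View pics/e2.png

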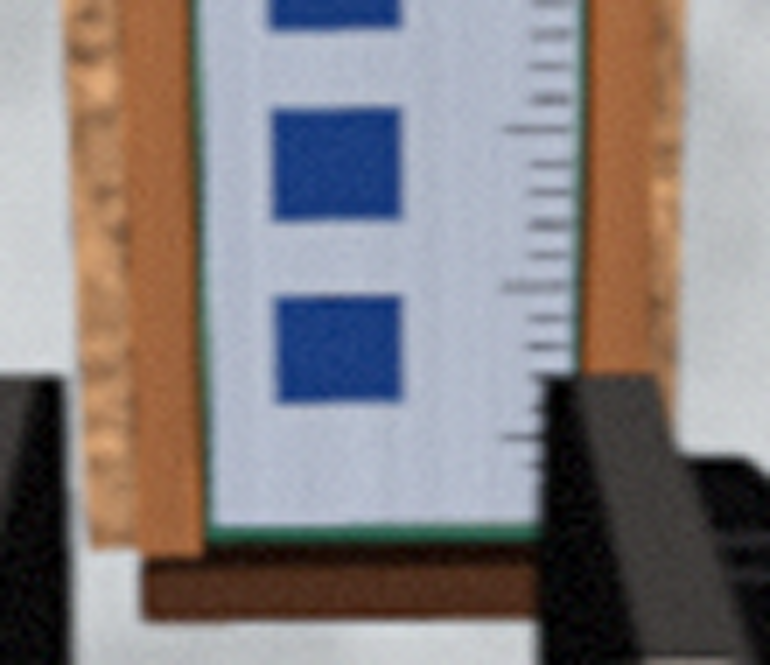

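```bash
python3 - <<'E'
from h import *
c=load("wrist2")
A=lambda l:(np.array(l)+.5)/7-.5+[235,110]
B=lambda l:(np.array(l)+.5)/7-.5+[235,205]
pl=np.r_[A([(188,222),(588,217)]),B([(212,525),(573,524)])]
fl=A([(178,140),(597,137)])
rim=np.r_[A([(104,142),(667,138)])]
rr=B([(137,555)])
for h in (.039,.042,.045,.048,.051):
    p=onz(c,pl,h+.004);g=onz(c,fl,h);r=onz(c,rim,h+.004)
    print(h,"L",np.linalg.norm(p[0]-p[2]).round(4),np.linalg.norm(p[1]-p[3]).round(4),"W",np.linalg.norm(p[0]-p[1]).round(4),np.linalg.norm(p[2]-p[3]).round(4),"floorW",np.linalg.norm(g[0]-g[1]).round(4),"rimW",np.linalg.norm(r[0]-r[1]).round(4))
    print("  plate ctr",p.mean(0).round(4),"mouth",g.mean(0).round(4),r.mean(0).round(4),"yaw",[np.arctan2(*(a)[1::-1]).round(4) for a in (p[2]-p[0],p[3]-p[1])],"yaw from ends",[(np.arctan2(*(a)[1::-1])-np.pi/2).round(4) for a in (p[0]-p[1],p[2]-p[3],g[0]-g[1],r[0]-r[1])])
E
```

```text
0.039 L 0.1514 0.1517 W 0.0567 0.0572 floorW 0.0595 rimW 0.0791
  plate ctr [ 0.4795 -0.3618  0.043 ] mouth [ 0.3941 -0.3461  0.039 ] [ 0.394  -0.3465  0.043 ] yaw [np.float64(-0.1826), np.float64(-0.1788)] yaw from ends [np.float64(-3.3232), np.float64(-3.3284), np.float64(-3.3288), np.float64(-3.3289)]
0.042 L 0.1502 0.1505 W 0.0562 0.0568 floorW 0.059 rimW 0.0784
  plate ctr [ 0.4786 -0.3617  0.046 ] mouth [ 0.3939 -0.3462  0.042 ] [ 0.3938 -0.3466  0.046 ] yaw [np.float64(-0.1826), np.float64(-0.1788)] yaw from ends [np.float64(-3.3232), np.float64(-3.3284), np.float64(-3.3288), np.float64(-3.3289)]
0.045 L 0.1489 0.1492 W 0.0557 0.0563 floorW 0.0585 rimW 0.0778
  plate ctr [ 0.4777 -0.3616  0.049 ] mouth [ 0.3937 -0.3462  0.045 ] [ 0.3936 -0.3466  0.049 ] yaw [np.float64(-0.1826), np.float64(-0.1788)] yaw from ends [np.float64(-3.3232), np.float64(-3.3284), np.float64(-3.3288), np.float64(-3.3289)]
0.048 L 0.1477 0.1479 W 0.0553 0.0558 floorW 0.058 rimW 0.0771
  plate ctr [ 0.4768 -0.3615  0.052 ] mouth [ 0.3936 -0.3462  0.048 ] [ 0.3935 -0.3466  0.052 ] yaw [np.float64(-0.1826), np.float64(-0.1788)] yaw from ends [np.float64(-3.3232), np.float64(-3.3284), np.float64(-3.3288), np.float64(-3.3289)]
0.051 L 0.1464 0.1467 W 0.0548 0.0553 floorW 0.0575 rimW 0.0764
  plate ctr [ 0.4759 -0.3614  0.055 ] mouth [ 0.3934 -0.3463  0.051 ] [ 0.3933 -0.3466  0.055 ] yaw [np.float64(-0.1826), np.float64(-0.1788)] yaw from ends [np.float64(-3.3232), np.float64(-3.3284), np.float64(-3.3288), np.float64(-3.3289)]
```

Request:
{"op": "drive_tool", "data": {
  "deltas": [
    [[0.02,0,-0.045],0.013],
    [[0.02,-0.001,-0.045],0],
    [[0.012,0,-0.045],0],
    [[0,0,-0.03],0],
    [[0,0,0],0]
  ],
  "gripper": 0
}}

```text
time_s: 3.15
eef_pos: [0.4971, -0.3602, 0.0973]
eef_rot: [0.0, 0.09, 0.996, -0.005]
wrist_force: [0.1, -0.3, -1.0]
opening: -0.0
```

```bash
cat > st.py <<'E'
from h import *
from bench import get_obs
o=get_obs(); P=o["eef_pos"]; q=o["eef_rot"]
jaw=R.from_quat([q[1],q[2],q[3],q[0]]).as_matrix()[:,1]
ya=-0.182; u=np.array([np.cos(ya),np.sin(ya)]); v=np.array([-u[1],u[0]])
d=P[:2]-[0.394,-0.346]
print("t",o["time_s"],"pos",P.round(4),"jawang",np.arctan2(jaw[1],jaw[0]).round(4),"tilt",jaw[2].round(4),"F",o["wrist_force"].round(2),"op",round(o["opening"],3),"blk xy",(d@u).round(4),(d@v).round(4))
E
python3 st.py
```

```text
t 3.15 pos [ 0.4971 -0.3602  0.0973] jawang 1.3901 tilt -0.0106 F [ 0.13 -0.31 -1.01] op -0.0 blk xy 0.104 0.0047
```

Request:
{"op": "drive_tool", "data": {
  "deltas": [
    [[-0.002,-0.0045,-0.02],0],
    [[0,0,-0.015],0],
    [[0,0,-0.005],0],
    [[0,0,-0.002],0],
    [[0,0,0],0]
  ]
}}

```text
time_s: 3.65
eef_pos: [0.4987, -0.3635, 0.0613]
eef_rot: [0.003, 0.089, 0.996, -0.007]
wrist_force: [-0.1, 0.1, 0.3]
opening: -0.002
```

```bash
python3 st.py
```

```text
t 3.65 pos [ 0.4987 -0.3635  0.0613] jawang 1.3928 tilt -0.0143 F [-0.11  0.1   0.33] op -0.002 blk xy 0.1061 0.0017
```

Request:
{"op": "drive_tool", "data": {
  "deltas": [
    [[-0.001,-0.001,-0.004],0],
    [[0,0,-0.004],0],
    [[0,0,-0.002],0],
    [[0,0,0],0]
  ]
}}

```text
time_s: 4.05
eef_pos: [0.499, -0.3661, 0.0537]
eef_rot: [0.005, 0.089, 0.996, -0.009]
wrist_force: [0.5, -0.6, -0.9]
opening: -0.002
```

```bash
python3 st.py
```

```text
t 4.05 pos [ 0.499  -0.3661  0.0537] jawang 1.3926 tilt -0.0174 F [ 0.51 -0.57 -0.91] op -0.002 blk xy 0.1069 -0.0008
```

Request:
{"op": "drive_tool", "data": {
  "deltas": [
    [[-0.001,0,-0.003],0],
    [[-0.001,0,-0.002],0]
  ]
}}

```text
time_s: 4.25
eef_pos: [0.4971, -0.3664, 0.0487]
eef_rot: [0.005, 0.089, 0.996, -0.009]
wrist_force: [-0.7, 0.2, 0.3]
opening: -0.002
```

```bash
python3 st.py
```

```text
t 4.25 pos [ 0.4971 -0.3664  0.0487] jawang 1.3925 tilt -0.0177 F [-0.7   0.22  0.31] op -0.002 blk xy 0.1051 -0.0014
```

Request:
{"op": "drive_tool", "data": {
  "deltas": [
    [[0,0,-0.001],0],
    [[0,0,-0.001],0]
  ]
}}

```text
time_s: 4.45
eef_pos: [0.4969, -0.3663, 0.0464]
eef_rot: [0.005, 0.089, 0.996, -0.009]
wrist_force: [-1.2, 1.9, 7.0]
opening: -0.0
```

```bash
python3 st.py
```

```text
t 4.45 pos [ 0.4969 -0.3663  0.0464] jawang 1.3923 tilt -0.0174 F [-1.19  1.92  7.03] op -0.0 blk xy 0.1049 -0.0013
```

Request:
{"op": "drive_tool", "data": {
  "deltas": [
    [[-0.002,0.0004,0],0]
  ]
}}

```text
time_s: 4.55
eef_pos: [0.4954, -0.3662, 0.0468]
eef_rot: [0.006, 0.089, 0.996, -0.01]
wrist_force: [0.2, 0.9, 0.4]
opening: -0.0
```

```bash
python3 st.py
```

```text
t 4.55 pos [ 0.4954 -0.3662  0.0468] jawang 1.3924 tilt -0.018 F [0.21 0.89 0.37] op -0.0 blk xy 0.1034 -0.0015
```

Request:
{"op": "drive_tool", "data": {
  "deltas": [
    [[-0.002,0.0004,-0.0006],0]
  ]
}}

```text
time_s: 4.65
eef_pos: [0.4938, -0.3661, 0.0467]
eef_rot: [0.006, 0.089, 0.996, -0.01]
wrist_force: [0.3, -0.5, 3.4]
opening: 0.003
```

Request:
{"op": "drive_tool", "data": {
  "deltas": [
    [[-0.003,0.0006,-0.0004],0]
  ]
}}

```text
time_s: 4.75
eef_pos: [0.491, -0.3659, 0.0467]
eef_rot: [0.007, 0.089, 0.996, -0.01]
wrist_force: [0.8, 0.6, 3.3]
opening: 0.001
```

```bash
python3 st.py
```

```text
t 4.75 pos [ 0.491  -0.3659  0.0467] jawang 1.3925 tilt -0.0193 F [0.8  0.55 3.26] op 0.001 blk xy 0.099 -0.002
```

Request:
{"op": "drive_tool", "data": {
  "deltas": [
    [[-0.004,0.001,-0.0007],0]
  ]
}}

```text
time_s: 4.85
eef_pos: [0.4874, -0.3653, 0.0466]
eef_rot: [0.007, 0.089, 0.996, -0.011]
wrist_force: [1.8, -0.8, 6.3]
opening: -0.001
```

Request:
{"op": "drive_tool", "data": {
  "deltas": [
    [[-0.004,0.001,-0.0007],0]
  ]
}}

```text
time_s: 4.95
eef_pos: [0.4836, -0.3648, 0.0465]
eef_rot: [0.008, 0.089, 0.996, -0.011]
wrist_force: [2.0, 0.2, 5.4]
opening: -0.003
```

```bash
python3 st.py; python3 - <<'E'
from h import *
c=snap("wrist",3)
E
```

```text
t 4.95 pos [ 0.4836 -0.3648  0.0465] jawang 1.3924 tilt -0.0213 F [1.97 0.24 5.4 ] op -0.003 blk xy 0.0915 -0.0023
```

View pics/wrist3.png

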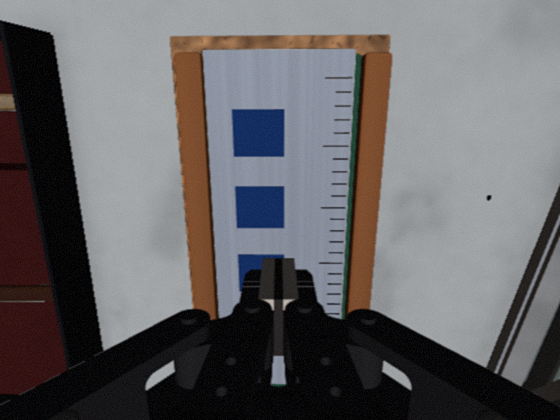

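Request:
{"op": "drive_tool", "data": {
  "deltas": [
    [[-0.004,0.0012,-0.0006],0],
    [[-0.004,0.0012,-0.0007],0],
    [[-0.004,0.0012,-0.0007],0]
  ]
}}

```text
time_s: 5.3
eef_pos: [0.4717, -0.3625, 0.0465]
eef_rot: [0.01, 0.089, 0.996, -0.013]
wrist_force: [1.7, -0.0, 5.0]
opening: 0.002
```

```bash
python3 st.py
```

```text
t 5.3 pos [ 0.4717 -0.3625  0.0465] jawang 1.3921 tilt -0.0244 F [ 1.67 -0.05  5.02] op 0.002 blk xy 0.0794 -0.0022
```

Request:
{"op": "drive_tool", "data": {
  "deltas": [
    [[-0.007,0.002,-0.0007],0],
    [[-0.007,0.002,-0.0007],0],
    [[-0.007,0.0018,-0.0007],0]
  ]
}}

```text
time_s: 5.6
eef_pos: [0.4511, -0.3582, 0.0465]
eef_rot: [0.012, 0.089, 0.996, -0.015]
wrist_force: [2.3, -0.1, 6.2]
opening: 0.0
```

```bash
python3 st.py;python3 - <<'E'
from h import *
c=snap("wrist",4)
E
```

```text
t 5.6 pos [ 0.4511 -0.3582  0.0465] jawang 1.3921 tilt -0.028 F [ 2.31 -0.1   6.22] op 0.0 blk xy 0.0584 -0.0016
```

View pics/wrist4.png

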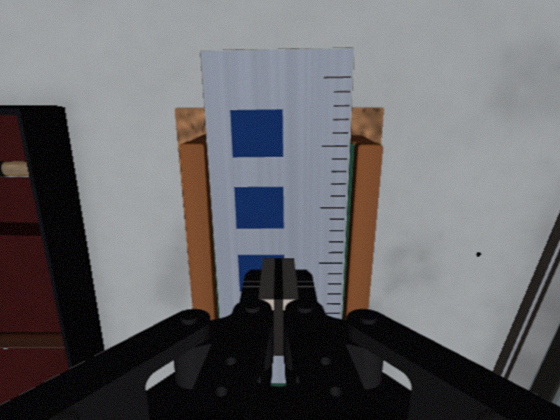

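```bash
python3 - <<'E'
from h import *
c=load("wrist4")
crop(c,160,30,400,200,3.3,"pics/f1.png")
z=.0465
p=onz(c,[(201,52),(352,47),(180,142),(381,142)],z); print(p.round(4))
ya=-.182;u=np.array([np.cos(ya),np.sin(ya)]);v=np.array([-u[1],u[0]])
for a in p: print((a[:2]-[.394,-.346])@u,(a[:2]-[.394,-.346])@v)
E
```

```text
[[ 0.3566 -0.3688  0.0465]
 [ 0.3648 -0.3154  0.0465]
 [ 0.3864 -0.3847  0.0465]
 [ 0.3999 -0.3083  0.0465]]
-0.03263710579711031 -0.029228724881369357
-0.03429758358350433 0.024819032762797445
-0.0004688393967507951 -0.0394853612968544
-0.0010205859163707422 0.03809669439867138
```

View pics/f1.png

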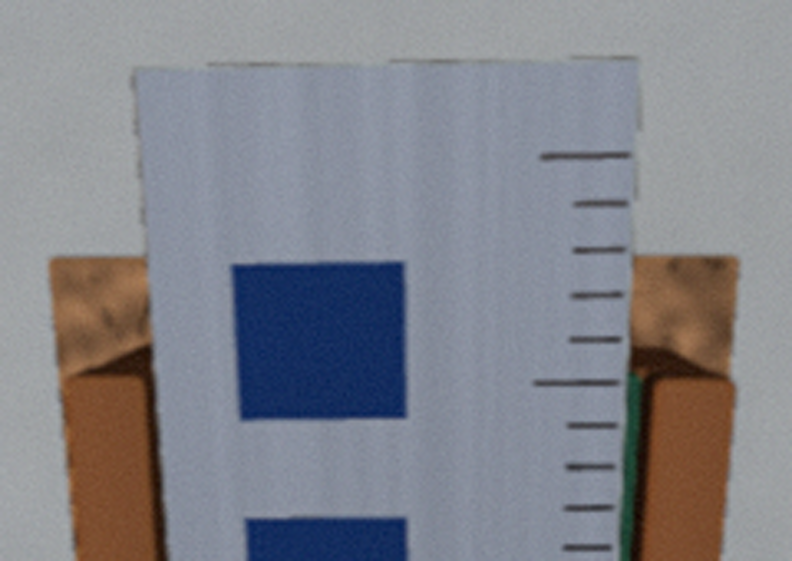

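Request:
{"op": "drive_tool", "data": {
  "deltas": [
    [[-0.007,0.002,-0.0007],0],
    [[-0.007,0.002,-0.0007],0],
    [[-0.007,0.002,-0.0006],0]
  ]
}}

```text
time_s: 5.95
eef_pos: [0.4296, -0.3535, 0.0466]
eef_rot: [0.014, 0.089, 0.996, -0.017]
wrist_force: [1.5, 0.0, 5.0]
opening: 0.0
```

```bash
python3 st.py
```

```text
t 5.95 pos [ 0.4296 -0.3535  0.0466] jawang 1.3917 tilt -0.0316 F [1.5  0.01 4.97] op 0.0 blk xy 0.0364 -0.001
```

Request:
{"op": "drive_tool", "data": {
  "deltas": [
    [[0.0,0.0015,-0.0006],0],
    [[0,0,0.003],0],
    [[0,0,0.01],0]
  ]
}}

```text
time_s: 6.25
eef_pos: [0.4264, -0.3507, 0.058]
eef_rot: [0.012, 0.089, 0.996, -0.016]
wrist_force: [1.3, 0.4, -0.5]
opening: -0.002
```

```bash
python3 st.py;python3 - <<'E'
from h import *
c=snap("wrist",5)
E
```

```text
t 6.25 pos [ 0.4264 -0.3507  0.058 ] jawang 1.3912 tilt -0.0298 F [ 1.29  0.36 -0.49] op -0.002 blk xy 0.0327 0.0012
```

View pics/wrist5.png

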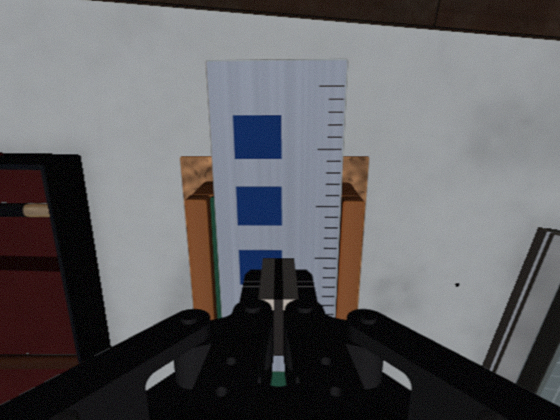

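```bash
python3 - <<'E'
from h import *
c=load("wrist5")
crop(c,170,40,400,215,3.4,"pics/g1.png")
E
```

```text
(no output)
```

View pics/g1.png

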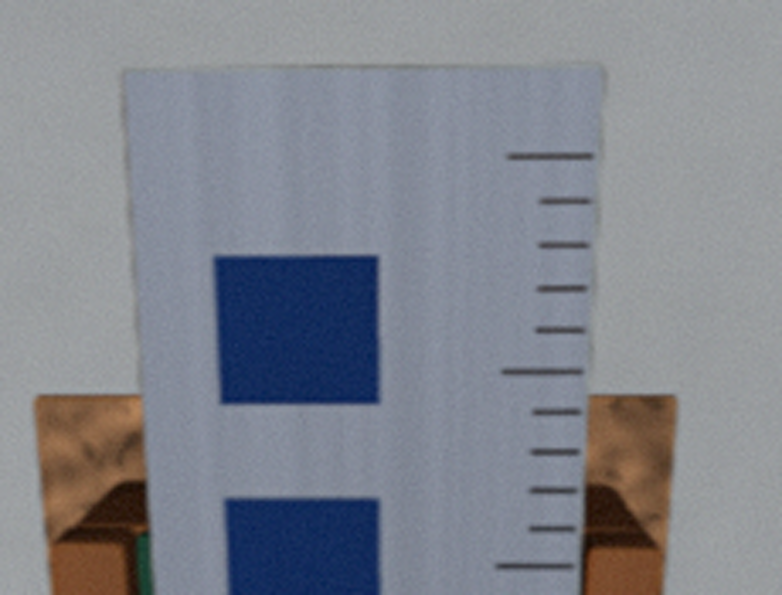

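Request:
{"op": "drive_tool", "data": {
  "deltas": [
    [[0,0,0.04],0],
    [[0,0,0.04],0],
    [[0,0,0.04],0],
    [[-0.02,0.0035,0.01],0],
    [[-0.02,0.0035,0],0]
  ],
  "gripper": 1
}}

```text
time_s: 6.8
eef_pos: [0.3856, -0.3422, 0.1944]
eef_rot: [0.012, 0.088, 0.996, -0.015]
wrist_force: [-0.6, -0.6, -0.3]
opening: 0.848
```

```bash
python3 st.py;python3 - <<'E'
from h import *
c=snap("wrist",6)
E
python3 st.py
```

```text
t 6.8 pos [ 0.3856 -0.3422  0.1944] jawang 1.3937 tilt -0.0285 F [-0.65 -0.64 -0.29] op 0.848 blk xy -0.0089 0.0023
t 6.85 pos [ 0.3834 -0.3416  0.1939] jawang 1.3934 tilt -0.0281 F [ 0.84 -1.13 -1.14] op 0.926 blk xy -0.0112 0.0024
```

View pics/wrist6.png

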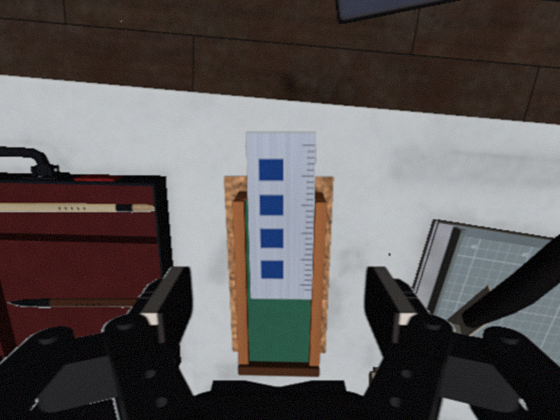

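Wrist view: the plate overhangs the mouth, front edge at row 132 and rear at row 298, and lies near the +y (right) rim. I'll measure it against the block.

```bash
python3 - <<'E'
from h import *
c=load("wrist6")
crop(c,220,120,340,210,6.5,"pics/i1.png");crop(c,220,280,340,385,6.5,"pics/i2.png")
E
```

```text
(no output)
```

View pics/i1.png

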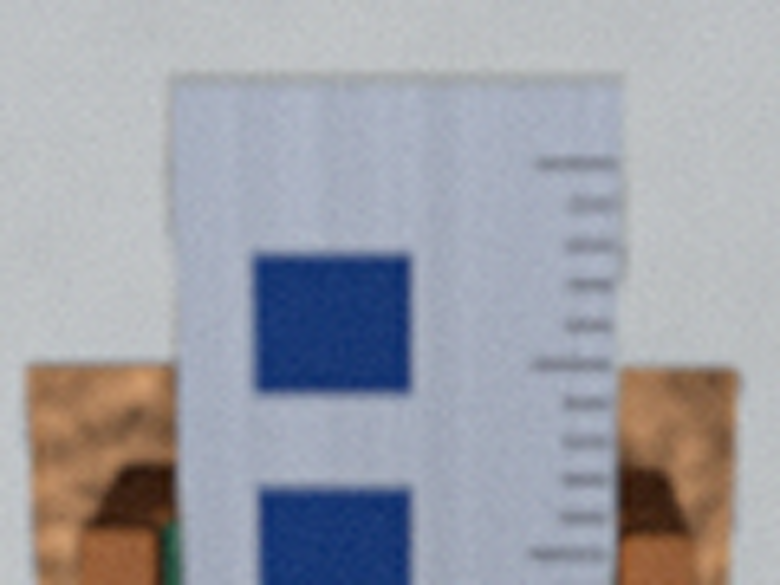

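View pics/i2.png

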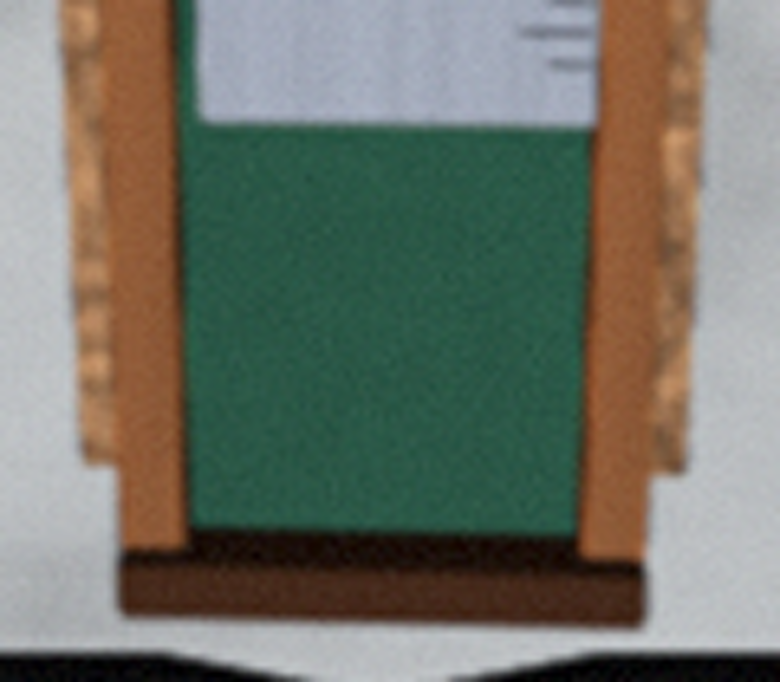

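```bash
python3 - <<'E'
from h import *
c=load("wrist6")
A=lambda l:(np.array(l)+.5)/6.5-.5+[220,120]
B=lambda l:(np.array(l)+.5)/6.5-.5+[220,280]
pl=np.r_[A([(172,78),(622,78)]),B([(198,124),(596,128)])]
rim=np.r_[A([(82,528),(692,532)]),B([(120,552),(645,562)])]
for z in (.0445,.0465):
    p=onz(c,pl,z)[:,:2]; r=onz(c,rim,z)[:,:2]
    print(z,"L",np.linalg.norm(p[0]-p[2]),np.linalg.norm(p[1]-p[3]),"W",np.linalg.norm(p[0]-p[1]),np.linalg.norm(p[2]-p[3]),"rim",np.linalg.norm(r[0]-r[1]),np.linalg.norm(r[2]-r[3]))
    x=(p[2]+p[3]-p[0]-p[1]);yaw=np.arctan2(x[1],x[0]); bx=r[2]+r[3]-r[0]-r[1]; by=np.arctan2(bx[1],bx[0])
    u=np.array([np.cos(by),np.sin(by)]);v=np.array([-u[1],u[0]]); m=r[:2].mean(0)
    print("plate c",p.mean(0).round(4),"yaw",yaw,"mouth",m.round(4),"byaw",by,"front rel",[(((a-m)@u).round(4),((a-m)@v).round(4)) for a in p])
    g=m-0.024*u; print("grip target",g)
E
```

```text
0.0445 L 0.15138366620812382 0.15116524042715312 W 0.0548428858076309 0.05645591506987137 rim 0.07898247325652308 0.0796730970352655
plate c [ 0.4116 -0.3485] yaw -0.17447690694536683 mouth [ 0.3934 -0.3467] byaw -0.17976536990402786 front rel [(np.float64(-0.0572), np.float64(-0.0264)), (np.float64(-0.0575), np.float64(0.0285)), (np.float64(0.0942), np.float64(-0.0264)), (np.float64(0.0936), np.float64(0.0301))]
grip target [ 0.36973703 -0.342417  ]
0.0465 L 0.15033930236865004 0.15012238346086432 W 0.05446453635802023 0.05606643767313345 rim 0.07843758990756311 0.07912344921917856
plate c [ 0.4109 -0.3484] yaw -0.17447690694536666 mouth [ 0.3928 -0.3466] byaw -0.17976536990402794 front rel [(np.float64(-0.0568), np.float64(-0.0262)), (np.float64(-0.0571), np.float64(0.0283)), (np.float64(0.0935), np.float64(-0.0262)), (np.float64(0.093), np.float64(0.0299))]
grip target [ 0.36917116 -0.34226157]
```

Request:
{"op": "drive_tool", "data": {
  "deltas": [
    [[-0.006,0,-0.04],0],
    [[-0.006,0,-0.04],0],
    [[-0.006,0,-0.02],0],
    [[0,0,0],0]
  ],
  "gripper": 1
}}

```text
time_s: 7.25
eef_pos: [0.3652, -0.3417, 0.0934]
eef_rot: [0.012, 0.089, 0.996, -0.017]
wrist_force: [0.7, 0.0, -0.1]
opening: 0.997
```

```bash
python3 st.py
```

```text
t 7.25 pos [ 0.3652 -0.3417  0.0934] jawang 1.392 tilt -0.0312 F [ 0.75  0.04 -0.06] op 0.997 blk xy -0.0291 -0.001
```

Request:
{"op": "drive_tool", "data": {
  "deltas": [
    [[0.003,0,-0.03],0],
    [[0,0,-0.025],0],
    [[0,0,-0.01],0],
    [[0,0,0],0]
  ]
}}

```text
time_s: 7.65
eef_pos: [0.3709, -0.3437, 0.0299]
eef_rot: [0.014, 0.089, 0.996, -0.018]
wrist_force: [-0.2, -0.4, -0.2]
opening: 0.999
```

```bash
python3 st.py;python3 - <<'E'
from h import *
c=snap("wrist",7)
E
```

```text
t 7.65 pos [ 0.3709 -0.3437  0.0299] jawang 1.3915 tilt -0.0335 F [-0.16 -0.39 -0.16] op 0.999 blk xy -0.0232 -0.0019
```

View pics/wrist7.png

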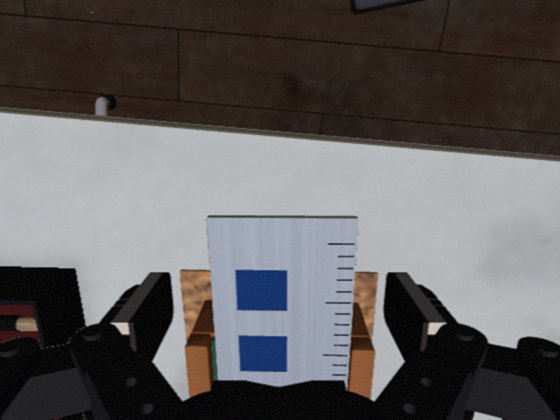

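Request:
{"op": "drive_tool", "data": {
  "deltas": [
    [[-0.003,0.003,-0.005],0],
    [[-0.001,0.001,-0.002],0]
  ]
}}

```text
time_s: 7.9
eef_pos: [0.3685, -0.3417, 0.026]
eef_rot: [0.015, 0.089, 0.996, -0.02]
wrist_force: [0.3, 0.4, -0.5]
opening: 1.0
```

```bash
python3 st.py
```

```text
t 7.9 pos [ 0.3685 -0.3417  0.026 ] jawang 1.3918 tilt -0.0377 F [ 0.27  0.39 -0.47] op 1.0 blk xy -0.0259 -0.0004
```

Request:
{"op": "drive_tool", "data": {
  "deltas": [
    [[-0.001,0.001,-0.004],0],
    [[0,0,0],0],
    [[0,0,0],0]
  ],
  "gripper": 0.75
}}

```text
time_s: 8.2
eef_pos: [0.3679, -0.3415, 0.0233]
eef_rot: [0.016, 0.089, 0.996, -0.021]
wrist_force: [0.5, -0.1, 0.3]
opening: 0.752
```

```bash
python3 st.py;python3 - <<'E'
from h import *
c=snap("wrist",8)
E
```

```text
t 8.2 pos [ 0.3679 -0.3415  0.0233] jawang 1.3916 tilt -0.0397 F [ 0.53 -0.07  0.26] op 0.752 blk xy -0.0265 -0.0003
```

View pics/wrist8.png

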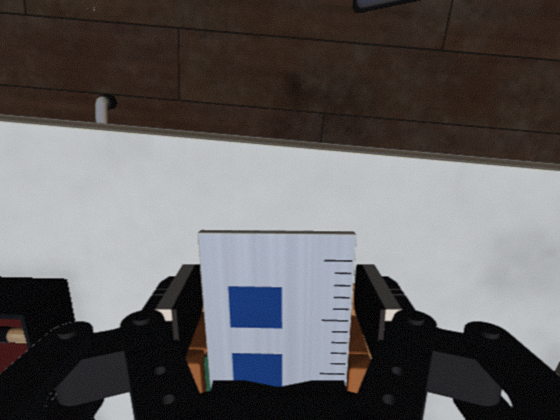

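Request:
{"op": "drive_tool", "data": {
  "deltas": [
    [[0,0,0],0],
    [[0,0,0],0]
  ],
  "gripper": 0.69
}}

```text
time_s: 8.45
eef_pos: [0.368, -0.3416, 0.0235]
eef_rot: [0.017, 0.089, 0.996, -0.022]
wrist_force: [-0.4, 0.8, -0.6]
opening: 0.69
```

```bash
python3 st.py
```

```text
t 8.45 pos [ 0.368  -0.3416  0.0235] jawang 1.3916 tilt -0.04 F [-0.4   0.81 -0.62] op 0.69 blk xy -0.0263 -0.0004
```

Both fingers are close to the edges and there is no lateral load. Now I close.

Request:
{"op": "drive_tool", "data": {
  "deltas": [
    [[0,0,0],0],
    [[0,0,0],0]
  ],
  "gripper": 0.6
}}

```text
time_s: 8.65
eef_pos: [0.3681, -0.3418, 0.0238]
eef_rot: [0.017, 0.089, 0.996, -0.022]
wrist_force: [-0.7, 0.4, 1.5]
opening: 0.633
```

```bash
python3 st.py
```

```text
t 8.65 pos [ 0.3681 -0.3418  0.0238] jawang 1.3916 tilt -0.0402 F [-0.71  0.4   1.48] op 0.633 blk xy -0.0262 -0.0005
```

Request:
{"op": "drive_tool", "data": {
  "deltas": [
    [[0,0,0.002],0],
    [[0,0,0.004],0],
    [[0,0,0.006],0]
  ],
  "gripper": 0.4
}}

```text
time_s: 8.95
eef_pos: [0.3675, -0.3409, 0.0354]
eef_rot: [0.016, 0.089, 0.996, -0.021]
wrist_force: [0.1, 0.3, -1.4]
opening: 0.639
```

```bash
python3 st.py;python3 - <<'E'
from h import *
c=snap("wrist",9);s=snap("side",9);d=snap("scene",9)
crop(d,300,250,440,360,5,"pics/s9c.png")
E
```

```text
t 8.95 pos [ 0.3675 -0.3409  0.0354] jawang 1.3916 tilt -0.0383 F [ 0.07  0.32 -1.37] op 0.639 blk xy -0.027 0.0002
```

View pics/wrist9.png

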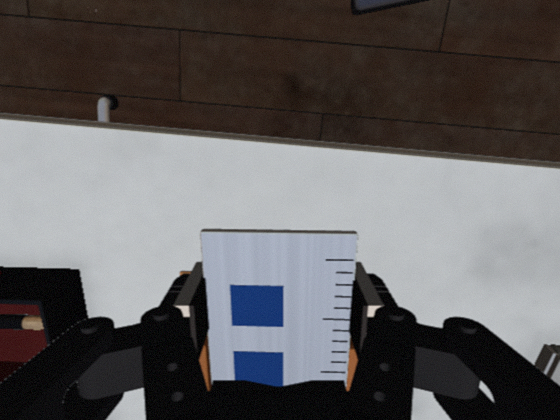

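View pics/s9c.png

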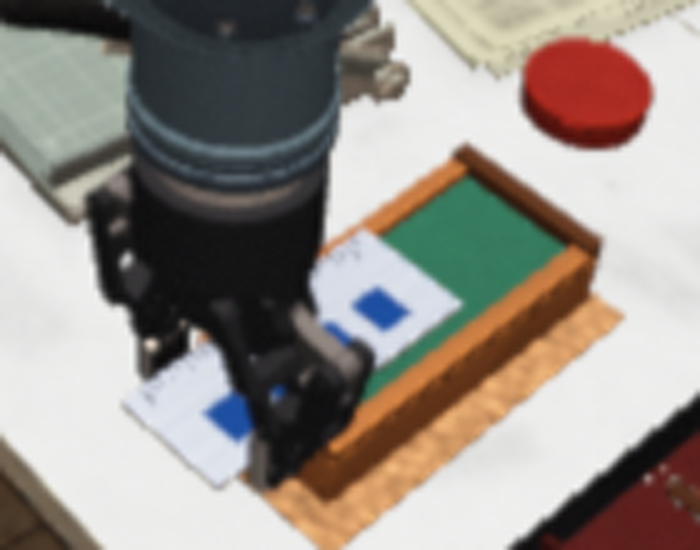

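Request:
{"op": "drive_tool", "data": {
  "deltas": [
    [[0,0,0.02],0],
    [[0,0,0.03],0],
    [[0,0,0.035],0],
    [[0,0,0.035],0],
    [[0,0,0.035],0],
    [[0,0,0.035],0],
    [[0,0,0.035],0],
    [[0,0,0.03],0],
    [[0,0,0.01],0]
  ]
}}

```text
time_s: 10.0
eef_pos: [0.3643, -0.3364, 0.3078]
eef_rot: [0.014, 0.089, 0.996, -0.018]
wrist_force: [-0.5, -0.9, -0.7]
opening: 0.636
```

```bash
python3 st.py;python3 - <<'E'
from h import *
c=snap("wrist",10);d=snap("scene",10)
E
```

```text
t 10.0 pos [ 0.3643 -0.3364  0.3078] jawang 1.3916 tilt -0.0341 F [-0.47 -0.89 -0.69] op 0.636 blk xy -0.0309 0.004
```

View pics/scene10.png

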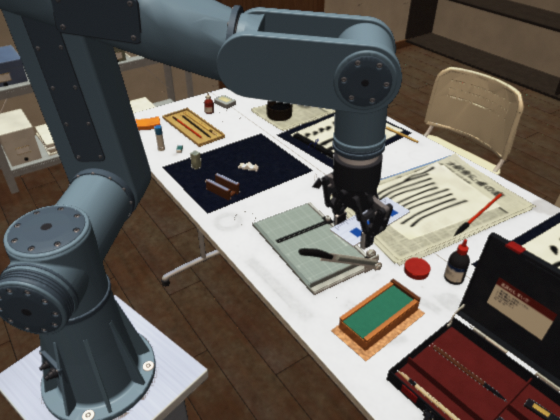

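View pics/wrist10.png

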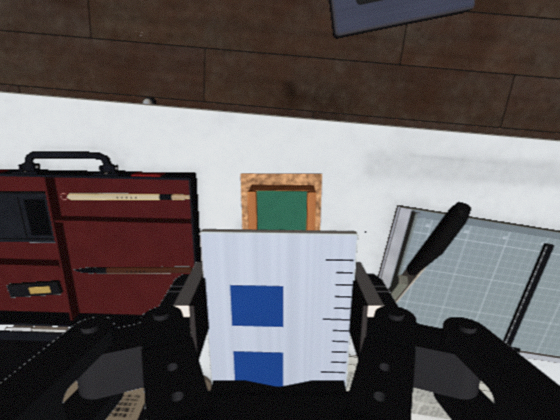

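Request:
{"op": "drive_tool", "data": {
  "deltas": [
    [[0.008,0.02,0],0.01],
    [[0.013,0.035,0],0.015],
    [[0.013,0.04,0],0.015],
    [[0.013,0.04,0],0.015],
    [[0.013,0.04,0],0.015],
    [[0.014,0.04,0],0.015],
    [[0.014,0.04,0],0.015],
    [[0.014,0.04,0],0.015],
    [[0.014,0.04,0],0.015],
    [[0.014,0.035,0],0.015]
  ]
}}

```text
time_s: 11.1
eef_pos: [0.4853, 0.0488, 0.2786]
eef_rot: [-0.003, 0.02, 1.0, -0.009]
wrist_force: [0.4, -0.4, 0.0]
opening: 0.636
```

```bash
python3 st.py
```

```text
t 11.1 pos [0.4853 0.0488 0.2786] jawang 1.5317 tilt -0.018 F [ 0.43 -0.43  0.03] op 0.636 blk xy 0.0183 0.4048
```

Request:
{"op": "drive_tool", "data": {
  "deltas": [
    [[0.016,0.035,0.002],0.015],
    [[0.016,0.035,0.002],0.015],
    [[0.015,0.035,0.002],0.015],
    [[0.014,0.035,0.002],0.015],
    [[0.012,0.03,0],0.015],
    [[0.006,0.02,0],0],
    [[0.004,0.01,0],0],
    [[0,0,0],0]
  ]
}}

```text
time_s: 11.9
eef_pos: [0.5608, 0.2616, 0.2605]
eef_rot: [-0.02, -0.023, 0.999, -0.011]
wrist_force: [0.1, 0.1, -0.4]
opening: 0.632
```

```bash
python3 st.py;python3 - <<'E'
from h import *
c=snap("wrist",11);d=snap("scene",11)
E
```

```text
t 11.9 pos [0.5608 0.2616 0.2605] jawang 1.6177 tilt -0.0215 F [ 0.06  0.06 -0.44] op 0.632 blk xy 0.0541 0.6278
```

View pics/scene11.png

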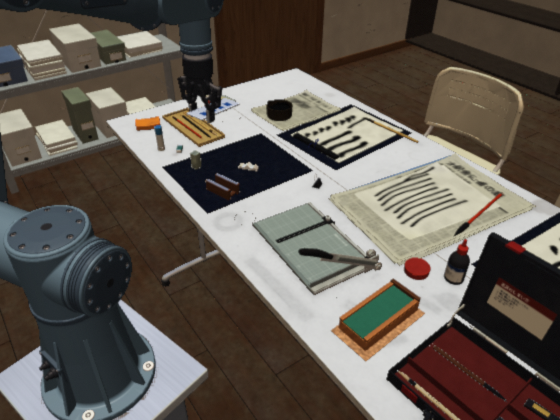

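View pics/wrist11.png

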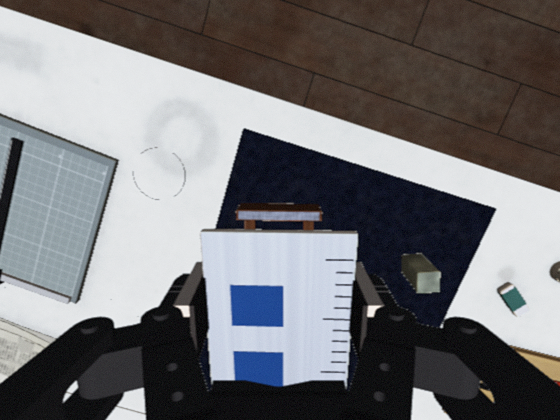

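```bash
cat > pl.py <<'E'
from h import *
from bench import get_obs
o=get_obs()
M=lambda q:R.from_quat([q[1],q[2],q[3],q[0]]).as_matrix()
Rg=M([.017,.089,.996,-.022]); Pg=np.array([.3681,-.3418,.0238])
ya=-.178; C=Pg+[.0435*np.cos(ya),.0435*np.sin(ya),0]; C[2]=.0427
Rp=R.from_euler('z',ya).as_matrix()
Rn=M(o["eef_rot"]); Pn=o["eef_pos"]
T=Rn@Rg.T; c=Pn+T@(C-Pg); X=T@Rp
print("t",o["time_s"],"tcp",Pn.round(4),"plate c",c.round(4),"yaw",np.arctan2(X[1,0],X[0,0]).round(4),"xaxis z",X[2,0].round(4),"yaxis z",X[2,1].round(4),"F",o["wrist_force"].round(2),"op",round(o["opening"],3), "dc",(np.array([.613,.259,.036])-c).round(4))
E
python3 pl.py
```

```text
t 12.0 tcp [0.5607 0.2602 0.2611] plate c [0.6055 0.2618 0.2765] yaw 0.0447 xaxis z -0.0778 yaxis z 0.0188 F [-0.2  -0.08 -0.73] op 0.633 dc [ 0.0075 -0.0028 -0.2405]
```

The plate is pitched about 0.08 rad by accumulated wrist lag. I'll try a quick inward move and see whether the lag can be undone.

Request:
{"op": "drive_tool", "data": {
  "deltas": [
    [[-0.036,-0.017,0],0],
    [[-0.036,-0.017,0],0],
    [[-0.036,-0.017,0],0]
  ]
}}

```text
time_s: 12.3
eef_pos: [0.452, 0.2048, 0.2574]
eef_rot: [-0.021, -0.02, 0.999, -0.012]
wrist_force: [0.2, 0.0, -0.3]
opening: 0.632
```

```bash
python3 pl.py
```

```text
t 12.3 tcp [0.452  0.2048 0.2574] plate c [0.4969 0.2063 0.2728] yaw 0.0406 xaxis z -0.0808 yaxis z 0.017 F [ 0.19  0.04 -0.35] op 0.632 dc [ 0.1161  0.0527 -0.2368]
```

Request:
{"op": "drive_tool", "data": {
  "deltas": [
    [[0.011,0.005,0],0],
    [[0.011,0.005,0],0],
    [[0.011,0.005,0],0],
    [[0.011,0.005,0],0],
    [[0.011,0.005,0],0]
  ]
}}

```text
time_s: 12.8
eef_pos: [0.505, 0.2253, 0.2572]
eef_rot: [-0.022, -0.017, 1.0, -0.013]
wrist_force: [0.1, -0.5, -1.1]
opening: 0.633
```

```bash
python3 pl.py; python3 -c "
from bench import get_obs;o=get_obs();print(o['q'].round(3),o['eef_rot'].round(4))"
```

```text
t 12.8 tcp [0.505  0.2253 0.2572] plate c [0.5499 0.2265 0.2724] yaw 0.0339 xaxis z -0.0824 yaxis z 0.0154 F [ 0.08 -0.49 -1.14] op 0.633 dc [ 0.0631  0.0325 -0.2364]
[ 0.215  0.147  1.593 -0.017  1.45  -1.388] [-0.0222 -0.0172  0.9995 -0.0131]
```

Request:
{"op": "drive_tool", "data": {
  "deltas": [
    [[0,0,-0.03],0],
    [[0,0,-0.03],0],
    [[0,0,-0.03],0]
  ]
}}

```text
time_s: 13.1
eef_pos: [0.5163, 0.2273, 0.1708]
eef_rot: [-0.014, -0.017, 1.0, -0.012]
wrist_force: [-0.2, -0.8, -1.0]
opening: 0.633
```

```bash
python3 pl.py; python3 -c "
from bench import get_obs;o=get_obs();print(o['q'].round(3),o['eef_rot'].round(4))"
```

```text
t 13.1 tcp [0.5163 0.2273 0.1708] plate c [0.5609 0.2284 0.1867] yaw 0.033 xaxis z -0.0662 yaxis z 0.0182 F [-0.23 -0.85 -0.98] op 0.633 dc [ 0.0521  0.0306 -0.1507]
[ 0.214  0.242  1.663 -0.018  1.269 -1.384] [-0.0141 -0.0166  0.9997 -0.0115]
```

Descending quickly takes the pitch out, and rising hardly changed it earlier. I'll pump up and down once while moving over the rest.

Request:
{"op": "drive_tool", "data": {
  "deltas": [
    [[0.01,0.005,0.035],0],
    [[0.01,0.005,0.035],0],
    [[0.01,0.005,0.035],0],
    [[0,0,0],0]
  ]
}}

```text
time_s: 13.5
eef_pos: [0.5472, 0.2418, 0.2682]
eef_rot: [-0.023, -0.016, 1.0, -0.013]
wrist_force: [0.2, 0.5, 0.2]
opening: 0.635
```

```bash
python3 pl.py
```

```text
t 13.5 tcp [0.5472 0.2418 0.2682] plate c [0.5921 0.2429 0.2834] yaw 0.031 xaxis z -0.0835 yaxis z 0.0146 F [0.24 0.46 0.22] op 0.635 dc [ 0.0209  0.0161 -0.2474]
```

Request:
{"op": "drive_tool", "data": {
  "deltas": [
    [[0,0,-0.045],0],
    [[0,0,-0.045],0],
    [[0,0,-0.02],0]
  ]
}}

```text
time_s: 13.8
eef_pos: [0.5557, 0.2433, 0.1605]
eef_rot: [-0.015, -0.015, 1.0, -0.012]
wrist_force: [-0.9, 0.3, -0.6]
opening: 0.639
```

```bash
python3 pl.py
```

```text
t 13.8 tcp [0.5557 0.2433 0.1605] plate c [0.6004 0.2443 0.1763] yaw 0.0305 xaxis z -0.0681 yaxis z 0.0175 F [-0.88  0.28 -0.64] op 0.639 dc [ 0.0126  0.0147 -0.1403]
```

Request:
{"op": "drive_tool", "data": {
  "deltas": [
    [[0,0,0],0],
    [[0,0,0],0],
    [[0,0,0],0]
  ]
}}

```text
time_s: 14.1
eef_pos: [0.5561, 0.2428, 0.1563]
eef_rot: [-0.018, -0.015, 1.0, -0.013]
wrist_force: [0.0, -0.1, -0.4]
opening: 0.633
```

```bash
python3 pl.py
```

```text
t 14.1 tcp [0.5561 0.2428 0.1563] plate c [0.6009 0.2439 0.1719] yaw 0.0297 xaxis z -0.0745 yaxis z 0.0161 F [ 0.02 -0.12 -0.35] op 0.633 dc [ 0.0121  0.0151 -0.1359]
```

Request:
{"op": "drive_tool", "data": {
  "deltas": [
    [[0,-0.04,0],0],
    [[0,-0.04,0],0],
    [[0,-0.04,0],0],
    [[0,-0.04,0],0]
  ]
}}

```text
time_s: 14.5
eef_pos: [0.5607, 0.0839, 0.1635]
eef_rot: [-0.011, -0.02, 1.0, -0.012]
wrist_force: [-0.2, -0.5, -1.3]
opening: 0.637
```

```bash
python3 pl.py
```

```text
t 14.5 tcp [0.5607 0.0839 0.1635] plate c [0.6052 0.0853 0.1797] yaw 0.0391 xaxis z -0.0611 yaxis z 0.0177 F [-0.21 -0.51 -1.31] op 0.637 dc [ 0.0078  0.1737 -0.1437]
```

Request:
{"op": "drive_tool", "data": {
  "deltas": [
    [[0,0.02,0],0],
    [[0,0.02,0],0],
    [[0,0.02,0],0],
    [[0,0.02,0],0]
  ]
}}

```text
time_s: 14.9
eef_pos: [0.5678, 0.155, 0.1726]
eef_rot: [-0.004, -0.012, 1.0, -0.013]
wrist_force: [-0.3, -0.4, -0.5]
opening: 0.638
```

```bash
python3 pl.py
```

```text
t 14.9 tcp [0.5678 0.155  0.1726] plate c [0.6121 0.1558 0.1894] yaw 0.023 xaxis z -0.0461 yaxis z 0.015 F [-0.31 -0.4  -0.54] op 0.638 dc [ 0.0009  0.1032 -0.1534]
```

Request:
{"op": "drive_tool", "data": {
  "deltas": [
    [[0,0.02,0],0.005],
    [[0,0.02,0],0.005],
    [[0,0.02,0],0.005],
    [[0,0.02,0],0.005]
  ]
}}

```text
time_s: 15.3
eef_pos: [0.5731, 0.2387, 0.1816]
eef_rot: [0.003, -0.021, 1.0, -0.012]
wrist_force: [1.4, -0.1, -1.1]
opening: 0.635
```

```bash
python3 pl.py
```

```text
t 15.3 tcp [0.5731 0.2387 0.1816] plate c [0.6172 0.2402 0.1991] yaw 0.0425 xaxis z -0.0316 yaxis z 0.0168 F [ 1.36 -0.09 -1.06] op 0.635 dc [-0.0042  0.0188 -0.1631]
```

Request:
{"op": "drive_tool", "data": {
  "deltas": [
    [[-0.006,0.014,0],0],
    [[-0.006,0.005,-0.03],0],
    [[-0.003,0,-0.035],0],
    [[-0.002,0,-0.03],0]
  ]
}}

```text
time_s: 15.7
eef_pos: [0.5628, 0.2641, 0.0973]
eef_rot: [0.015, -0.023, 1.0, -0.009]
wrist_force: [1.0, -0.1, -1.3]
opening: 0.632
```

```bash
python3 pl.py
```

```text
t 15.7 tcp [0.5628 0.2641 0.0973] plate c [0.6064 0.2657 0.1159] yaw 0.0462 xaxis z -0.0082 yaxis z 0.0222 F [ 1.05 -0.09 -1.29] op 0.632 dc [ 0.0066 -0.0067 -0.0799]
```

Request:
{"op": "drive_tool", "data": {
  "deltas": [
    [[0.003,-0.006,-0.025],0],
    [[0.001,-0.002,-0.02],0],
    [[0,0,-0.005],0]
  ]
}}

```text
time_s: 16.0
eef_pos: [0.5652, 0.2563, 0.0451]
eef_rot: [0.014, -0.023, 1.0, -0.009]
wrist_force: [-1.6, -0.3, -0.4]
opening: 0.634
```

```bash
python3 pl.py; python3 - <<'E'
from h import *
c=snap("wrist",12);d=snap("scene",12);s=snap("side",12)
crop(d,170,120,300,220,6,"pics/s12c.png");crop(s,170,220,300,330,6,"pics/s12s.png")
E
python3 pl.py
```

```text
t 16.0 tcp [0.5652 0.2563 0.0451] plate c [0.6088 0.258  0.0636] yaw 0.0469 xaxis z -0.0097 yaxis z 0.0217 F [-1.57 -0.29 -0.45] op 0.634 dc [ 0.0042  0.001  -0.0276]
t 16.15 tcp [0.5671 0.257  0.0479] plate c [0.6107 0.2587 0.0665] yaw 0.0473 xaxis z -0.0055 yaxis z 0.0226 F [ 1.08  0.48 -1.01] op 0.632 dc [ 0.0023  0.0003 -0.0305]
```

View pics/s12c.png

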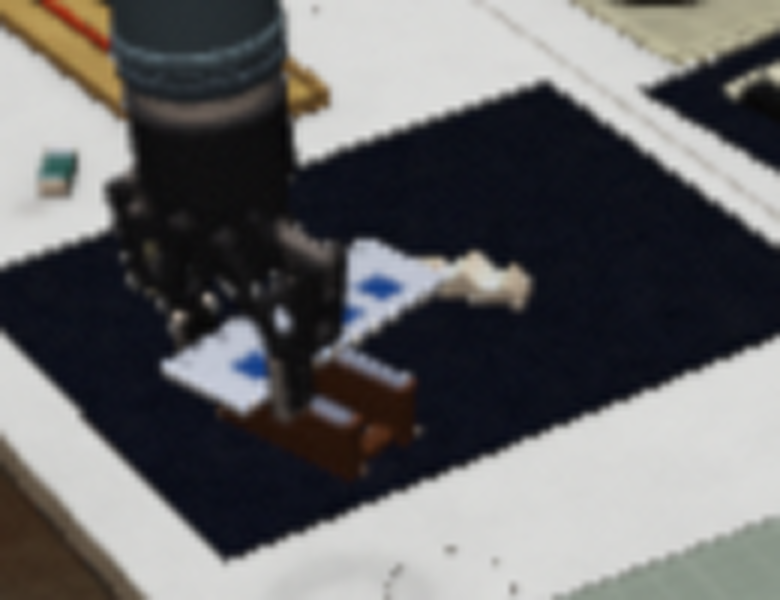

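View pics/s12s.png

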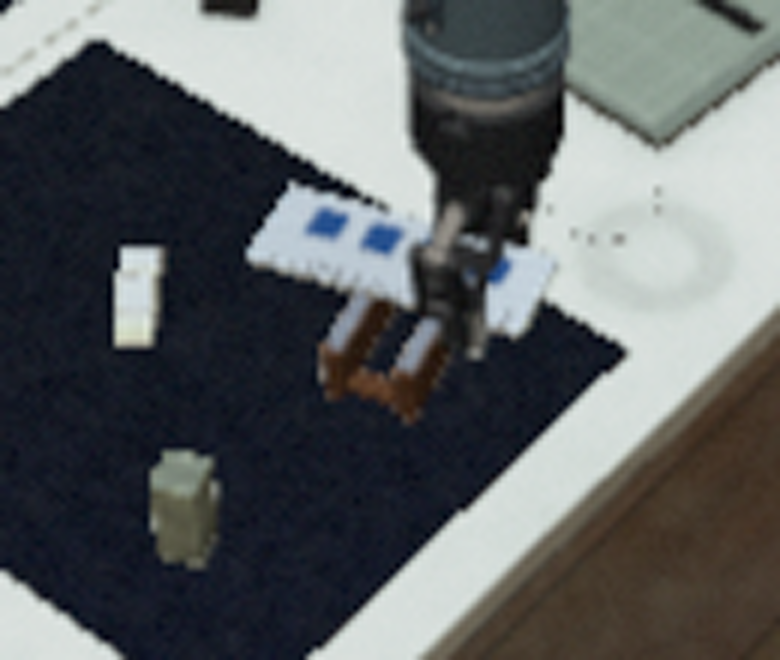

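View pics/wrist12.png

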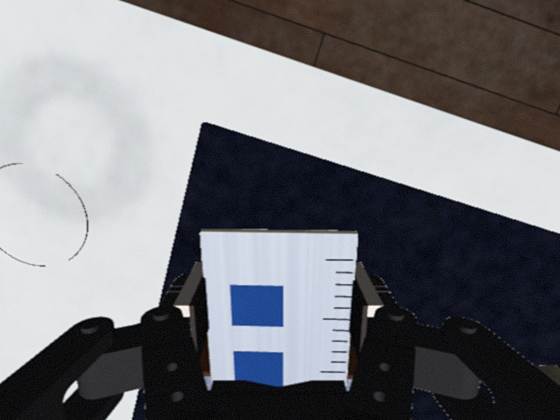

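```bash
python3 - <<'E'
from h import *
d=load("scene12");s=load("side12")
A=(np.array([(246,410),(163,364),(460,268),(362,240)])+.5)/6-.5+[170,120]
B=(np.array([(518,334),(557,262),(247,256),(292,184)])+.5)/6-.5+[170,220]
for n,c,q in (("scene",d,A),("side",s,B)):
    p=onz(c,q,.068)[:,:2]; print(n,p.round(4).tolist(),p.mean(0).round(4), p[:2].mean(0),p[2:].mean(0))
E
```

```text
scene [[0.538, 0.2262], [0.5388, 0.2847], [0.6946, 0.2334], [0.6816, 0.2899]] [0.6133 0.2586] [0.53843974 0.25545619] [0.6881214  0.26168054]
side [[0.5355, 0.285], [0.538, 0.2326], [0.683, 0.2923], [0.6863, 0.2375]] [0.6107 0.2618] [0.5367412 0.2587653] [0.68462531 0.26490094]
```

Request:
{"op": "drive_tool", "data": {
  "deltas": [
    [[0,0,-0.012],0],
    [[0,0,-0.008],0],
    [[0,0,-0.003],0]
  ]
}}

```text
time_s: 16.45
eef_pos: [0.5704, 0.2582, 0.0281]
eef_rot: [0.02, -0.023, 0.999, -0.008]
wrist_force: [-0.1, 0.3, -1.7]
opening: 0.632
```

```bash
python3 pl.py
```

```text
t 16.45 tcp [0.5704 0.2582 0.0281] plate c [0.6138 0.2598 0.0471] yaw 0.0475 xaxis z 0.0025 yaxis z 0.0242 F [-0.09  0.28 -1.69] op 0.632 dc [-0.0008 -0.0008 -0.0111]
```

Request:
{"op": "drive_tool", "data": {
  "deltas": [
    [[-0.001,0,-0.004],0],
    [[-0.001,0,-0.003],0]
  ]
}}

```text
time_s: 16.65
eef_pos: [0.5686, 0.2584, 0.0208]
eef_rot: [0.021, -0.023, 0.999, -0.008]
wrist_force: [0.3, -0.4, -1.0]
opening: 0.632
```

Request:
{"op": "drive_tool", "data": {
  "deltas": [
    [[-0.001,-0.0005,-0.002],0]
  ]
}}

```text
time_s: 16.75
eef_pos: [0.5674, 0.2579, 0.0185]
eef_rot: [0.021, -0.023, 0.999, -0.008]
wrist_force: [-0.0, -0.1, -0.5]
opening: 0.637
```

```bash
python3 pl.py
```

```text
t 16.75 tcp [0.5674 0.2579 0.0185] plate c [0.6108 0.2595 0.0376] yaw 0.0476 xaxis z 0.0029 yaxis z 0.0243 F [-0.05 -0.11 -0.45] op 0.637 dc [ 0.0022 -0.0005 -0.0016]
```

Request:
{"op": "drive_tool", "data": {
  "deltas": [
    [[0,0,-0.0008],0]
  ]
}}

```text
time_s: 16.85
eef_pos: [0.5673, 0.2578, 0.0177]
eef_rot: [0.02, -0.023, 0.999, -0.008]
wrist_force: [-1.7, -0.7, 4.3]
opening: 0.634
```

Request:
{"op": "drive_tool", "data": {
  "deltas": [
    [[0,0,-0.0007],0]
  ]
}}

```text
time_s: 16.95
eef_pos: [0.5674, 0.2578, 0.0174]
eef_rot: [0.021, -0.023, 0.999, -0.008]
wrist_force: [-2.1, 0.1, 5.6]
opening: 0.633
```

```bash
python3 pl.py
```

```text
t 16.95 tcp [0.5674 0.2578 0.0174] plate c [0.6108 0.2594 0.0365] yaw 0.0477 xaxis z 0.0029 yaxis z 0.024 F [-2.15  0.07  5.56] op 0.633 dc [ 0.0022 -0.0004 -0.0005]
```

Touchdown at about 5 N. I relax, then open a little at a time.

Request:
{"op": "drive_tool", "data": {
  "deltas": [
    [[0,0,0],0]
  ],
  "gripper": 0.66
}}

```text
time_s: 17.05
eef_pos: [0.5676, 0.2579, 0.0177]
eef_rot: [0.021, -0.023, 0.999, -0.008]
wrist_force: [-0.1, -1.0, 0.2]
opening: 0.658
```

Request:
{"op": "drive_tool", "data": {
  "deltas": [
    [[0,0,0],0],
    [[0,0,0],0]
  ],
  "gripper": 0.75
}}

```text
time_s: 17.25
eef_pos: [0.5681, 0.258, 0.018]
eef_rot: [0.021, -0.023, 0.999, -0.008]
wrist_force: [-0.2, -0.1, -0.6]
opening: 0.752
```

Request:
{"op": "drive_tool", "data": {
  "deltas": [
    [[0,0,0],0],
    [[0,0,0],0],
    [[0,0,0],0]
  ],
  "gripper": 1
}}

```text
time_s: 17.55
eef_pos: [0.5682, 0.258, 0.018]
eef_rot: [0.021, -0.023, 0.999, -0.008]
wrist_force: [0.1, 0.0, 0.5]
opening: 1.002
```

```bash
python3 pl.py; python3 - <<'E'
from h import *
c=snap("wrist",13)
E
```

```text
t 17.55 tcp [0.5682 0.258  0.018 ] plate c [0.6116 0.2596 0.0371] yaw 0.0476 xaxis z 0.0048 yaxis z 0.0246 F [0.11 0.01 0.54] op 1.002 dc [ 0.0014 -0.0006 -0.0011]
```

View pics/wrist13.png

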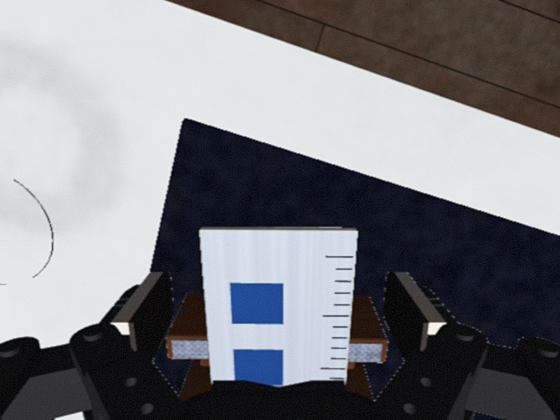

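The wrist view shows the jaws clear on both sides, pad edges at columns 170 and 385 and plate edges at 203 and 355. The plate rests across the bar at row 348. I now rise straight up.

Request:
{"op": "drive_tool", "data": {
  "deltas": [
    [[0,0,0.01],0],
    [[0,0,0.02],0],
    [[-0.002,0,0.03],0],
    [[-0.004,0,0.04],0],
    [[-0.01,0,0.04],0],
    [[-0.01,0,0.04],0],
    [[-0.01,0,0.02],0]
  ]
}}

```text
time_s: 18.3
eef_pos: [0.5278, 0.2565, 0.2245]
eef_rot: [0.018, -0.023, 1.0, -0.008]
wrist_force: [-0.1, -0.2, -0.4]
opening: 1.0
```

```bash
python3 pl.py; python3 - <<'E'
from h import *
c=snap("wrist",14);d=snap("scene",14);s=snap("side",14)
crop(d,170,130,290,215,6,"pics/s14c.png");crop(s,170,230,290,330,6,"pics/s14s.png")
E
```

```text
t 18.3 tcp [0.5278 0.2565 0.2245] plate c [0.5713 0.2581 0.2433] yaw 0.0466 xaxis z -0.0017 yaxis z 0.0234 F [-0.06 -0.16 -0.36] op 1.0 dc [ 0.0417  0.0009 -0.2073]
```

View pics/wrist14.png

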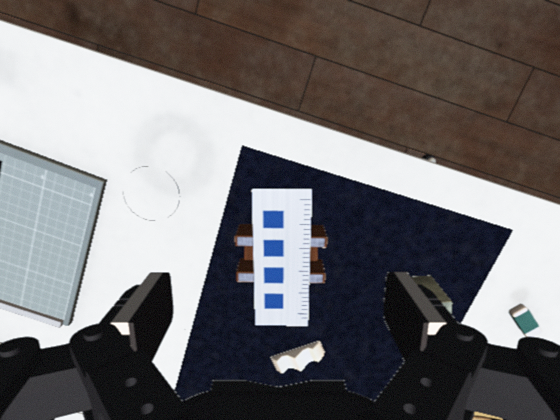

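View pics/s14c.png

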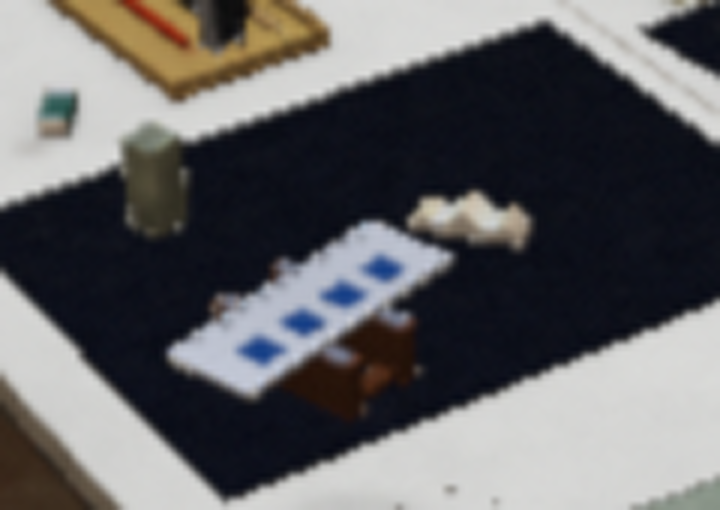

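View pics/s14s.png

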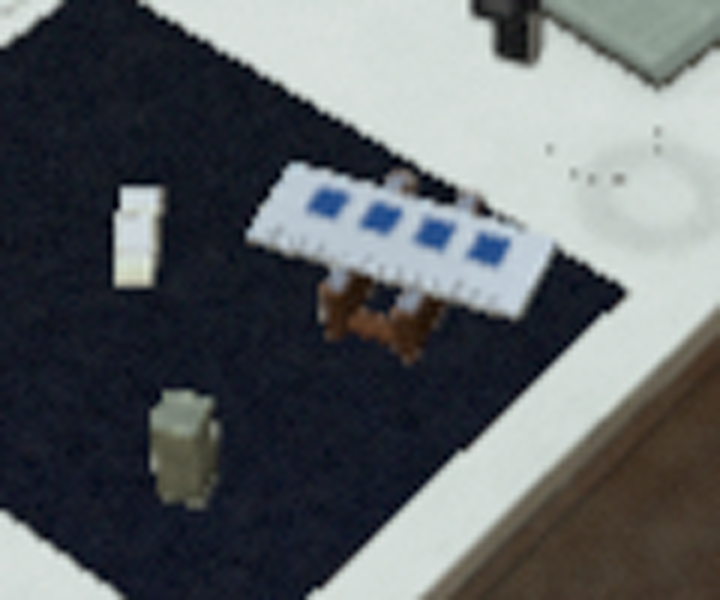

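All three views show the plate flat across both bars. I'll make one numeric check and then hand in.

```bash
python3 - <<'E'
from h import *
c=load("wrist14")
p=onz(c,[(252,189),(312,188),(255,325),(308,327)],.040)[:,:2]
x=p[2]+p[3]-p[0]-p[1]; print("plate",p.mean(0).round(4),"yaw",np.arctan2(x[1],x[0]),np.linalg.norm(x)/2)
# bar top outer corners: near bar L,R ; far bar L,R (top-surface centre rows)
b=onz(c,[(236,243),(326,243),(237,278),(325,278)],.036)[:,:2]; print("rest",b.mean(0).round(4),b.round(4).tolist())
E
python3 -c "
from bench import hand_in;print(hand_in())"
```

```text
plate [0.6116 0.2613] yaw 0.04614373987682169 0.15120352324444708
rest [0.6125 0.2605] [[0.5954, 0.2149], [0.5906, 0.3041], [0.6345, 0.2163], [0.6294, 0.3065]]
the job is handed in; nothing more can be done
None
```

I slid the plate out with the shut fingertips until it overhung the block by about 57 mm. I then gripped it by its long edges, lifted it over the cutter and set it across both bars of the rest. I let go, backed off upward and handed in at about 18.5 s; the hand-in reports no verdict.

- **Forces:** The wrist readings at the ends of the moves peaked at about 7 N on the plate and block, and about 5.6 N when it touched down on the rest.
- **Final position:** In the last wrist picture, the plate's centre is about 1 mm from the rest's centre. Its length is within about 0.01 rad of square across the bars, and the scene and side views show it flat on both.
- **Bystanders:** I checked these only by eye. The seal and the brush rest look unmoved in the last pictures. The tin was last seen in place during the carry; I didn't check it again after that.
- **Tilt during the carry:** The wrist picked up a tilt that pitched the plate by about 0.08 rad. I worked it down to almost zero before touchdown with some extra up-down and sideways moves over the table, all with the plate held high.
- **Camera disagreement:** The camera estimates of where the rest stands differed by 2–5 mm. The last wrist view measures plate and rest together, so its 1 mm offset does not depend on that.

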